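# Cover over the jig post, then wedge it just off its seat

### The job

Take the flanged metal cover from its rest, turn it mouth down over the upright post of the jig and set it, without dropping it, flat on the round seat, then let go of it. Then take the forked wedge and slide it flat along the bench, one tine on each side of the seat, under the cover's flange until the cover just lifts clear of the seat all round, only a few millimetres (no more than 6). Finish still holding the wedge there, so that it carries the cover; do not push the loose things lying on the bench about.

Things in the scene. Friction and masses are not known exactly. Their poses are not given: they have to be found in the camera images.
- cover: Bell-shaped steel cover, 0.3 kg: tube 46 mm across, 90 mm long, closed at one end, a flat flange (72 mm across, 4 mm thick) round its mouth; bore 39 mm, 86 mm deep. Origin at the mouth's centre, in the flange's outer face (underside when mouth down); z points along the tube to the closed end. Starts lying level on its rest, axis 60 mm high, mouth facing +y (robot's left), up to 0.4 rad aside.
- rest: Fixed black rest for the cover: foot 90 x 60 mm, 8 mm high, carrying two rails 64 mm long along its x, 39 mm wide over both and 43 mm high, on which the tube lies with its sides free for the fingers. Origin under its centre at bench level; the cover's mouth starts 41 to 49 mm from it along its +x.
- post: Upright aluminium post of the jig, fixed to the bench: 36 mm diameter from 12 to 72 mm above the bench, then a cone to 18 mm diameter at its top, 86 mm above the bench. Origin on its axis at bench level, z up. The cover fits over it with about 1.3 mm of play all round and can lean up to about 0.05 rad on it.
- seat: Round dark steel seat around the post's foot, 50 mm diameter, top 12 mm above the bench. The cover's flange rests on it and overhangs it by 11 mm all round, with free bench below. Origin on the axis at bench level.
- seat_top (a point): Centre of the seat's upper face, on the post's axis, 12 mm above the bench, z up. The cover's origin is here when it is seated.
- wedge: Aluminium forked wedge, 0.38 kg, flat on the bench: block x -25 to 25 mm, 79 wide, 24 high; two tines on to x = 110, each 12 wide with a 55 mm wide slot between, their tops sloping evenly from 24 mm high at x = 25 to 5 mm at x = 110. On the block a grip tab 36 long (x), 20 wide (y), from 24 up to 60 mm high. Origin on the underside below the tab's middle, x towards the tips, z up.
- wedge_tip (a point): Middle between the tine tips, at the underside (x = 110 mm in the wedge's frame). With the slot aimed at the post, ramps meet the seated flange when this is about 12 mm past the post's axis; each 4.5 mm farther lifts the cover about 1 mm, guided nearly upright by the post. Sliding it in takes about 4 to 12 N.
- tape: Loose bystander: grey tape roll, 66 mm diameter, 24 mm high. Origin under its centre.
- driver: Loose bystander: screwdriver lying on the bench, black handle.
- relay_a: Loose bystander: small brass and white relay, 34 x 28 x 38 mm. Origin under its centre.
- relay_b: Loose bystander: another such relay.
- relay_c: Loose bystander: another such relay.
- spanner: Loose bystander: steel wrench lying on the bench.
- nutbox: Loose bystander: open cardboard box of nuts, 100 x 75 x 30 mm. Origin under its centre.
Things that resemble listed ones, but are neither listed nor needed, are in the scene too. What is shaped like the wedge but blue or green is not meant.

How it is judged:
By the outcome, as a careful person would: the job done as asked, in the order asked, and still so for the second after the job is handed in, while the arm keeps its last pose, push and grip.
It also fails if it takes over 61 s, if anything falls off the work surface, if the arm or the gripper's body presses on something with over 40 N, if the wrist force passes 120 N, or if a joint passes its speed limit or range.

### The arm

A 6-joint arm with a two-finger parallel gripper is mounted at the origin on the work surface. World frame = base frame: x ahead of the robot, y to its left, z up, the work surface at z = 0. Lengths are in m, angles in rad, forces in N, time in s.
With the tool pointing down it reaches from about 0.35 to 0.775 m from the base axis. Payload 7.3 kg.
Tool frame: the origin (TCP) lies midway between the tips of the shut fingers; the grasp point (between the pads) lies 19 mm behind it; z points along the fingers, y is the line along which they close (so a half turn about z gives the same grasp; the last joint's range is limited). The gripper opens to 92 mm and grips with 3 to 60 N. Pads are 19 mm wide; open, the fingers measure 130 mm over their backs; the gripper's body (75 mm by 190 mm) begins 47 mm behind the grasp point.
Start: joints at [-1.462, 0.342, 1.524, -0, 1.275, -0.146], TCP at [0.132, -0.508, 0.227] pointing down, gripper open.
Joint ranges: [-2.53, 2.53], [-0.77, 2.02], [0.04, 2.7], [-1, 4.14], [0.28, 2.66], [-3.11, 3.11]. Speed limits (rad/s): [2.57, 2.57, 3.14, 3.14, 3.14, 3.14].

### API

Orientations are given as [roll, pitch, yaw] about the fixed x, y, z axes, in that order (R = Rz(yaw) Ry(pitch) Rx(roll)).
In Python, from cell import robot, read_camera, camera_params, nets gives the robot as it stands. The module is installed in compiled form; this text tells all that it offers.
- The arm moves only by the tool step_arm, never from a script. Its argument "steps" is a list of rows, each an object of numbers: "x", "y", "z": the shift along the tool's x, y, z as a fraction of full scale; "rx", "ry", "rz": the turn, a rotation vector about the tool's x, y, z as a fraction of full scale; "claw": the opening, from -1 (shut) to 1 (fully open). In form: [{"x": .., "y": .., "z": .., "rx": .., "ry": .., "rz": .., "claw": ..}, ...]. A call has 1 to 12 rows; each row is the pose to reach, as a shift and turn from the pose commanded when the call began, along the tool's axes at that moment; what a row does not reach only later rows make up. Full scale, the value 1, is 750 mm for a shift and pi/4 rad for a turn. A row lasts 1/12 s, in which the tool goes at most 41.7 mm and 7.16 degrees, less where a joint would pass 70% of its speed; a pose out of reach is approached as far as the arm can. A call with a number of a shift or a turn outside -1 to 1 is refused whole. A call with a gripper value outside its range is refused whole. The fingers move at their own pace and stop on an object; "squeeze" is the grip in N (left out, the last holds). Time passes only in rows, so rows that repeat a pose let the fingers close. It gives the time, the measured TCP pose, the force, the opening and the grip force at its end, in the units of the state.
- robot.observe(): the state, without advancing time (a new reading comes with each control period).
- read_camera(name): name is "scene" or "top" or "wrist"; returns (picture, depth): 384x512x3 uint8, blue, green, red; 384x512 float32, m along the optical axis (not along the pixel's ray), 0 where there is no reading.
- camera_params(name): a dict with "fx", "fy", "cx", "cy" (pixels), "R" (3x3) and "t" (3): a world point X has camera coordinates R X + t; the wrist camera has in their place "hand_eye" (4x4, takes a point from camera to tool coordinates, whose origin is the TCP and whose axes are the flange's). Camera axes: x right, y down, z forward; pixel columns grow to the right and rows downward; lengths in m; the calibration is good to about 2 mm. A picture is of the moment at which its call begins: read the wrist's pose just before it. camera_params takes no time and is no camera call.
- robot.hand_in(): hands the job in; it is judged then, once.
Trained networks look in the newest picture that a camera, given by its name, has taken for a name from the list of things; names that differ only in an ending like _2 or _b are one class to them, and where a whole thing is asked for, a point or a joint stands for the part that bears it (a point fixed in the world has none). Each returns a list of dicts, best first, with "conf" (0 to 1); they miss things now and then, are a little off and sometimes report something else, mostly with a low value. They report only what shows in the picture. A call takes as long as a camera call. They do not tell look-alikes from the thing itself.
- nets.masks_of(camera, query): "region" (384x512 bool, what is visible of it) and "box" ([left, top, right, bottom] in pixels, round what is visible of it).
- nets.landmark_of(camera, query): "pixel" ([row, column] in pixels: a listed point, or the origin of a listed thing).
The state is a dict: "time": time; "qpos": joint angles; "qvel": joint speeds; "joint_efforts": joint torques, N m; "tool_pos": TCP position; "tool_rot": TCP orientation; "contact_force": force on the tool from outside, world axes, zero at the start; "torque": the same for the moment, N m; "opening": finger opening in m; "grip_force": force on a finger pad.
Only numpy, scipy, OpenCV 4.12 (cv2) and the standard library are available. Lean on these libraries where they do the work, as an engineer would, in place of code of your own. Each camera call takes 0.05 s, during which the arm holds its last target. There are 200 camera calls.

## Working session

There is one attempt and no reset: what is moved stays moved. The work goes in short steps, Python scripts to look and compute and a tool call to move; the robot and the scene stay as the last step left them, time stands still between calls to the robot, and variables do not carry over. Pictures are saved under pics/ and viewed, at most 10 in all, crops included, and the job is handed in when it is done.

Besides the shell and the picture viewer there is one more tool, called after ">>>" as name(argument=value, ...), one argument or row to a line, values as JSON. step_arm: Moves the arm, as the interface text tells. Its arguments: {"type":"object","properties":{"steps":{"type":"array","items":{"type":"object","properties":{"x":{"type":"number","minimum":-1,"maximum":1},"y":{"type":"number","minimum":-1,"maximum":1},"z":{"type":"number","minimum":-1,"maximum":1},"rx":{"type":"number","minimum":-1,"maximum":1},"ry":{"type":"number","minimum":-1,"maximum":1},"rz":{"type":"number","minimum":-1,"maximum":1},"claw":{"type":"number"}}}},"squeeze":{"type":"number"}},"required":["steps"]}

```bash
mkdir -p pics; cat > h.py <<'E'
import numpy as np, cv2
from cell import robot, read_camera, camera_params, nets
from scipy.spatial.transform import Rotation as Ro
def cam(name,s=None):
    p=camera_params(name)
    if name!="wrist": return p,np.array(p["R"]),np.array(p["t"])
    T=np.eye(4);T[:3,:3]=Ro.from_euler("xyz",s["tool_rot"]).as_matrix();T[:3,3]=s["tool_pos"]
    M=np.linalg.inv(T@np.array(p["hand_eye"]));return p,M[:3,:3],M[:3,3]
def cloud(d,c):
    p,R,t=c;v,u=np.mgrid[:d.shape[0],:d.shape[1]]
    P=np.stack([(u-p["cx"])/p["fx"]*d,(v-p["cy"])/p["fy"]*d,d],-1)
    return (P-t)@R
def proj(X,c):
    p,R,t=c;q=R@np.array(X)+t;return p["fx"]*q[0]/q[2]+p["cx"],p["fy"]*q[1]/q[2]+p["cy"]
E
python3 - <<'E'
from h import *
ims=[]
for n in("scene","top"):
    im,d=read_camera(n);c=cam(n);P=cloud(d,c);np.savez(f"{n}.npz",im=im,d=d,P=P);cv2.imwrite(f"pics/{n}.png",im)
    for q in("cover","rest","post","seat","wedge","tape","driver","relay_a","spanner","nutbox"):
        for m in nets.masks_of(n,q)[:4]:
            if m["conf"]<.3: continue
            r=m["region"]&(d>0);print(n,q,round(m["conf"],2),np.round(m["box"]),np.round(np.median(P[r],0),3),np.round(P[r][:,2].max(),3))
    print("cam pos",-c[1].T@c[2])
s=robot.observe();print(s)
E
```

```text
scene cover 0.65 [331. 210. 372. 235.] [0.565 0.252 0.071] 0.094
scene rest 0.78 [327. 234. 366. 250.] [0.567 0.242 0.007] 0.05
scene rest 0.54 [255. 221. 274. 260.] [0.64  0.035 0.039] 0.087
scene post 0.82 [254. 222. 275. 259.] [0.64  0.036 0.037] 0.087
scene seat 0.63 [253. 247. 272. 258.] [0.643 0.035 0.009] 0.014
scene wedge 0.98 [139. 205. 182. 254.] [ 0.587 -0.243  0.019] 0.061
scene wedge 0.83 [143. 171. 187. 207.] [ 0.389 -0.317  0.016] 0.061
scene wedge 0.34 [327. 232. 367. 250.] [0.567 0.243 0.007] 0.044
scene tape 0.82 [284. 275. 314. 306.] [0.756 0.122 0.017] 0.025
scene driver 0.61 [141. 256. 211. 303.] [ 0.789 -0.168  0.019] 0.026
scene relay_a 0.69 [220. 186. 233. 202.] [ 0.399 -0.104  0.018] 0.036
scene relay_a 0.58 [116. 247. 135. 262.] [ 0.709 -0.297  0.018] 0.038
scene relay_a 0.52 [284. 274. 314. 303.] [0.757 0.123 0.018] 0.025
scene relay_a 0.46 [294. 193. 303. 206.] [0.389 0.115 0.02 ] 0.036
scene spanner 0.98 [339. 281. 417. 304.] [0.723 0.3   0.005] 0.009
scene spanner 0.73 [327. 234. 364. 251.] [0.567 0.243 0.007] 0.043
scene nutbox 0.92 [223. 284. 262. 333.
[... 1137 characters left out ...]
-03  1.22134645e+00]
{'time': 1.1, 'qpos': array([-1.46200633e+00,  3.41990235e-01,  1.52408677e+00, -1.50428143e-05,
        1.27540342e+00, -1.45977317e-01]), 'qvel': array([ 0.00116147,  0.0008508 , -0.00069633,  0.00144384,  0.00115695,
       -0.00016576]), 'joint_efforts': array([ 1.49271000e-03, -4.31140494e+01, -2.44481313e+01,  7.21098552e-02,
        4.81974729e-02,  1.06322366e-05]), 'tool_pos': array([ 0.13234178, -0.50807005,  0.2267502 ]), 'tool_rot': array([3.14148372e+00, 3.05621974e-05, 2.54771694e-01]), 'contact_force': array([-0.75642884, -0.758774  , -0.26572547]), 'torque': array([-0.03694425, -0.05063916, -0.04473526]), 'grip_force': 0.0, 'opening': 0.09170089998575111}
```

```bash
python3 - <<'E'
import cv2,numpy as np
a=cv2.imread("pics/top.png")[40:270,80:420];a=cv2.resize(a,None,fx=2.3,fy=2.3,interpolation=cv2.INTER_CUBIC);cv2.imwrite("pics/topc.png",a);print(a.shape)
a=cv2.imread("pics/scene.png")[160:340,100:430];a=cv2.resize(a,None,fx=2.4,fy=2.4,interpolation=cv2.INTER_CUBIC);cv2.imwrite("pics/scenec.png",a)
E
```

```text
(529, 782, 3)
```

View pics/topc.png

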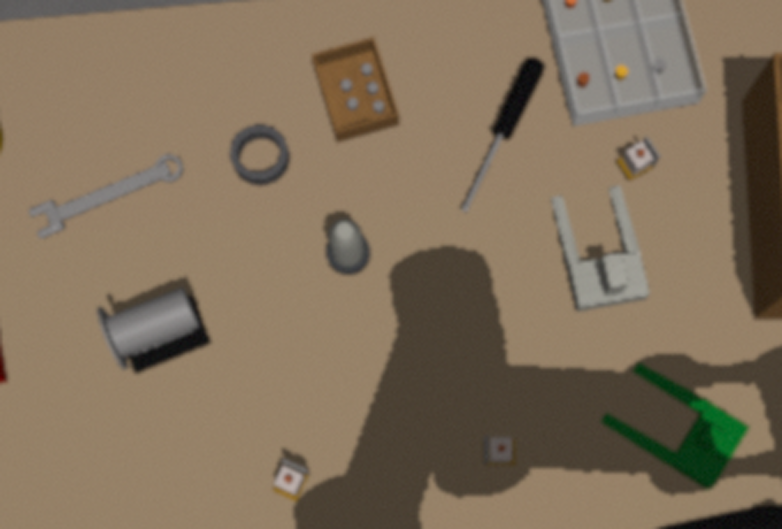

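View pics/scenec.png

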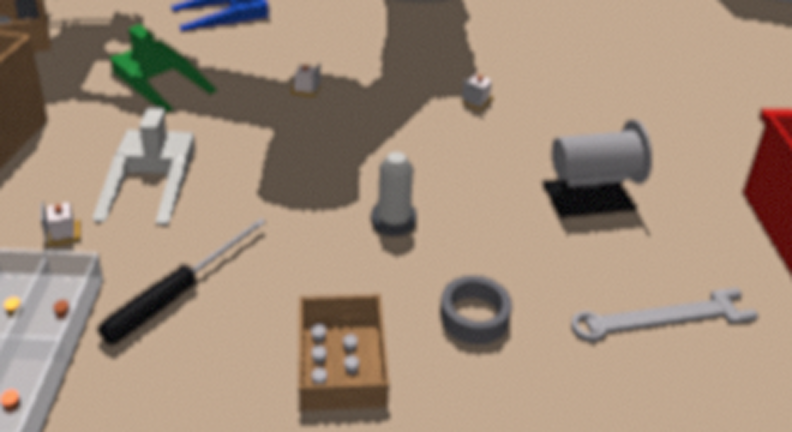

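The meant wedge is the light-grey aluminium one, at about full-image top pixel (341,147). The green one at about (373,225) and the blue one at the scene picture's top edge are look-alikes. The cover lies on its black rest at about (146,182), and the post is at about (230,147).

```bash
cat >> h.py <<'E'
def Rt(s): return Ro.from_euler("xyz",s["tool_rot"])
def to(pos,R,s=None):
    s=s or robot.observe();A=Rt(s)
    d=A.inv().apply(np.array(pos)-s["tool_pos"])/.75;w=(A.inv()*R).as_rotvec()/(np.pi/4)
    print("MOVE xyz",np.round(d,4),"rot",np.round(w,4),"rows>=",max(np.linalg.norm(d)*.75/.0417,np.linalg.norm(w)*45/7.16).round(1))
def frame(z,y):
    z=np.array(z,float);z/=np.linalg.norm(z);y=np.array(y,float);y-=z*(y@z);y/=np.linalg.norm(y)
    return Ro.from_matrix(np.stack([np.cross(y,z),y,z],1))
E
python3 - <<'E'
from h import *
print(np.round(camera_params("wrist")["hand_eye"],3),{k:v for k,v in camera_params("wrist").items() if k in("fx","cx","cy")})
# tool-down, closing along y-ish (tool y perp to wedge x)
to([.50,-.27,.30],frame([0,0,-1],[.24,-1,0]))
to([.50,-.27,.30],frame([0,0,-1],[-.24,1,0]))
E
```

```text
[[ 0.    -0.96  -0.281  0.076]
 [ 1.    -0.     0.    -0.   ]
 [-0.    -0.281  0.96  -0.158]
 [ 0.     0.     0.     1.   ]] {'fx': 272.2174568064453, 'cx': 254.20056163546968, 'cy': 195.93221917372864}
MOVE xyz [ 0.5544 -0.1836 -0.0977] rot [0.0001 0.     0.0245] rows>= 10.6
MOVE xyz [ 0.5544 -0.1836 -0.0977] rot [-1.0000e-04  2.0000e-04 -3.9755e+00] rows>= 25.0
```

>>> step_arm(
  steps=[
    {"x": 0.554, "y": -0.184, "z": -0.098, "rz": 0.025, "claw": 1},
    {"x": 0.554, "y": -0.184, "z": -0.098, "rz": 0.025, "claw": 1},
    {"x": 0.554, "y": -0.184, "z": -0.098, "rz": 0.025, "claw": 1},
    {"x": 0.554, "y": -0.184, "z": -0.098, "rz": 0.025, "claw": 1},
    {"x": 0.554, "y": -0.184, "z": -0.098, "rz": 0.025, "claw": 1},
    {"x": 0.554, "y": -0.184, "z": -0.098, "rz": 0.025, "claw": 1},
    {"x": 0.554, "y": -0.184, "z": -0.098, "rz": 0.025, "claw": 1},
    {"x": 0.554, "y": -0.184, "z": -0.098, "rz": 0.025, "claw": 1},
    {"x": 0.554, "y": -0.184, "z": -0.098, "rz": 0.025, "claw": 1},
    {"x": 0.554, "y": -0.184, "z": -0.098, "rz": 0.025, "claw": 1},
    {"x": 0.554, "y": -0.184, "z": -0.098, "rz": 0.025, "claw": 1},
    {"x": 0.554, "y": -0.184, "z": -0.098, "rz": 0.025, "claw": 1},
  ],
)

```text
$.steps[0]: bad value
```

>>> step_arm(
  steps=[
    {"x": 0.554, "y": -0.184, "z": -0.098, "rx": 0, "ry": 0, "rz": 0.025, "claw": 1},
    {"x": 0.554, "y": -0.184, "z": -0.098, "rx": 0, "ry": 0, "rz": 0.025, "claw": 1},
    {"x": 0.554, "y": -0.184, "z": -0.098, "rx": 0, "ry": 0, "rz": 0.025, "claw": 1},
    {"x": 0.554, "y": -0.184, "z": -0.098, "rx": 0, "ry": 0, "rz": 0.025, "claw": 1},
    {"x": 0.554, "y": -0.184, "z": -0.098, "rx": 0, "ry": 0, "rz": 0.025, "claw": 1},
    {"x": 0.554, "y": -0.184, "z": -0.098, "rx": 0, "ry": 0, "rz": 0.025, "claw": 1},
    {"x": 0.554, "y": -0.184, "z": -0.098, "rx": 0, "ry": 0, "rz": 0.025, "claw": 1},
    {"x": 0.554, "y": -0.184, "z": -0.098, "rx": 0, "ry": 0, "rz": 0.025, "claw": 1},
    {"x": 0.554, "y": -0.184, "z": -0.098, "rx": 0, "ry": 0, "rz": 0.025, "claw": 1},
    {"x": 0.554, "y": -0.184, "z": -0.098, "rx": 0, "ry": 0, "rz": 0.025, "claw": 1},
    {"x": 0.554, "y": -0.184, "z": -0.098, "rx": 0, "ry": 0, "rz": 0.025, "claw": 1},
    {"x": 0.554, "y": -0.184, "z": -0.098, "rx": 0, "ry": 0, "rz": 0.025, "claw": 1},
  ],
)

```text
time: 2.1
tool_pos: [0.5036, -0.2665, 0.3008]
tool_rot: [3.141, -0.003, 0.24]
contact_force: [0.5, 0.5, -0.4]
opening: 0.0917
grip_force: 0.0
```

```bash
cat >> h.py <<'E'
def shot(fn=None):
    s=robot.observe();im,d=read_camera("wrist");c=cam("wrist",s);P=cloud(d,c)
    if fn: cv2.imwrite("pics/"+fn,im);np.savez("w_"+fn[:-4]+".npz",im=im,d=d,P=P)
    q=open("log.txt","a");q.write(repr((list(s["qpos"]),list(s["tool_pos"]),list(s["tool_rot"])))+"\n");q.close()
    return s,im,d,c,P
E
python3 - <<'E'
from h import *
s,im,d,c,P=shot("w1.png");print(s["time"],s["qpos"])
ok=d>0
b=P[ok&(abs(P[...,2])<.02)];print("bench z",np.percentile(b[:,2],[10,50,90]))
for m in nets.masks_of("wrist","wedge"):
    if m["conf"]<.3: continue
    r=m["region"]&ok;Q=P[r];print(round(m["conf"],2),m["box"],np.median(Q,0).round(3),im[r].mean(0).round())
    t=Q[Q[:,2]>.05];print(" tab",len(t),t.mean(0).round(4),t.min(0).round(3),t.max(0).round(3))
    k=Q[(Q[:,2]>.003)][:,:2]
    if len(k)>50: print(" rect",cv2.minAreaRect(k.astype(np.float32)))
for n in("wedge","wedge_tip"): print(n,[(round(l["conf"],2),np.round(l["pixel"])) for l in nets.landmark_of("wrist",n)])
E
```

```text
2.1 [-0.6223364   0.3818284   1.26115529  0.00183551  1.49647635  0.70786722]
bench z [-0.00077118  0.00046831  0.00534839]
0.88 [228.0, 49.3, 288.5, 149.9] [ 0.58  -0.248  0.024] [175. 186. 190.]
 tab 360 [ 0.5635 -0.2492  0.0602] [ 0.545 -0.26   0.058] [ 0.582 -0.238  0.063]
 rect ((0.6056496500968933, -0.24547764658927917), (0.1348884552717209, 0.07912258058786392), 5.187707901000977)
0.73 [219.0, 181.2, 298.9, 260.6] [ 0.389 -0.316  0.023] [ 58. 115.  46.]
 tab 199 [ 0.3789 -0.3285  0.0591] [ 0.368 -0.35   0.051] [ 0.391 -0.314  0.062]
 rect ((0.3991318345069885, -0.2997405529022217), (0.13464480638504028, 0.07963107526302338), 51.24543380737305)
0.64 [182.3, 292.2, 253.9, 317.7] [ 0.223 -0.255  0.016] [123.  62.  33.]<stdin>:8: RuntimeWarning: Mean of empty slice.
  ret = um.true_divide(
Traceback (most recent call last):
ValueError: zero-size array to reduction operation minimum which has no identity
```

View pics/w1.png

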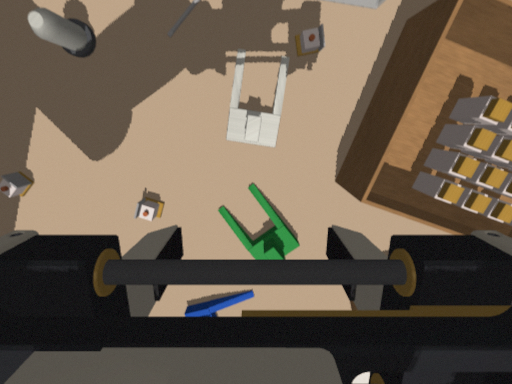

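The wrist picture shows the grey wedge at about (258,95), yaw about 5°, clearly aluminium. The green look-alike is at (258,225) and the blue one at (215,305). The post is at (60,30). Next I look at the cover.

```bash
python3 - <<'E'
from h import *
m=np.array([-.34,.94,0]);m/=np.linalg.norm(m);u=np.array([0,0,1.]);s=robot.observe()
y=np.cross(m,u)
R1=frame(-u,y);A=Rt(s);w=(A.inv()*R1).as_rotvec();print(w)
for f in(.5,1):
    to([.50,-.02+.12*(f-.5)*2,.32],A*Ro.from_rotvec(w*f))
E
```

```text
[-5.21685373e-04  4.48364415e-04 -1.68034278e+00]
MOVE xyz [ 0.0779 -0.3228 -0.0269] rot [-3.0000e-04  3.0000e-04 -1.0697e+00] rows>= 6.7
MOVE xyz [ 0.1156 -0.4783 -0.0269] rot [-7.0000e-04  6.0000e-04 -2.1395e+00] rows>= 13.4
```

>>> step_arm(
  steps=[
    {"x": 0.05, "y": -0.2, "z": -0.03, "rx": 0, "ry": 0, "rz": -0.8, "claw": 1},
    {"x": 0.08, "y": -0.36, "z": -0.03, "rx": 0, "ry": 0, "rz": -1, "claw": 1},
    {"x": 0.08, "y": -0.36, "z": -0.03, "rx": 0, "ry": 0, "rz": -1, "claw": 1},
    {"x": 0.08, "y": -0.36, "z": -0.03, "rx": 0, "ry": 0, "rz": -1, "claw": 1},
    {"x": 0.08, "y": -0.36, "z": -0.03, "rx": 0, "ry": 0, "rz": -1, "claw": 1},
    {"x": 0.08, "y": -0.36, "z": -0.03, "rx": 0, "ry": 0, "rz": -1, "claw": 1},
    {"x": 0.08, "y": -0.36, "z": -0.03, "rx": 0, "ry": 0, "rz": -1, "claw": 1},
    {"x": 0.08, "y": -0.36, "z": -0.03, "rx": 0, "ry": 0, "rz": -1, "claw": 1},
  ],
)

```text
time: 2.87
tool_pos: [0.4941, 0.01, 0.3233]
tool_rot: [-3.142, -0.002, 1.026]
contact_force: [-0.6, 0.2, -0.2]
opening: 0.0918
grip_force: 0.0
```

```bash
python3 - <<'E'
from h import *
m=np.array([-.34,.94,0]);m/=np.linalg.norm(m);u=np.array([0,0,1.]);y=np.cross(m,u)
s,im,d,c,P=shot("w2.png");print(s["time"],s["qpos"],s["tool_pos"])
th=np.radians(25);z=m*np.sin(th)-u*np.cos(th);to(np.array([.555,.243,.06])-.2*z,frame(z,y))
E
```

```text
2.8667 [-1.35910453e-01  2.25011569e-01  1.42105956e+00  1.42790136e-03
  1.49494704e+00  4.09150581e-01] [0.4940644  0.01000314 0.32334319]
MOVE xyz [ 0.2394 -0.0065  0.109 ] rot [ 0.2491  0.518  -1.1208] rows>= 7.9
```

>>> step_arm(
  steps=[
    {"x": 0.239, "y": -0.007, "z": 0.109, "rx": 0.25, "ry": 0.52, "rz": -1, "claw": 1},
    {"x": 0.239, "y": -0.007, "z": 0.109, "rx": 0.25, "ry": 0.52, "rz": -1, "claw": 1},
    {"x": 0.239, "y": -0.007, "z": 0.109, "rx": 0.25, "ry": 0.52, "rz": -1, "claw": 1},
    {"x": 0.239, "y": -0.007, "z": 0.109, "rx": 0.25, "ry": 0.52, "rz": -1, "claw": 1},
    {"x": 0.239, "y": -0.007, "z": 0.109, "rx": 0.25, "ry": 0.52, "rz": -1, "claw": 1},
    {"x": 0.239, "y": -0.007, "z": 0.109, "rx": 0.25, "ry": 0.52, "rz": -1, "claw": 1},
    {"x": 0.239, "y": -0.007, "z": 0.109, "rx": 0.25, "ry": 0.52, "rz": -1, "claw": 1},
    {"x": 0.239, "y": -0.007, "z": 0.109, "rx": 0.25, "ry": 0.52, "rz": -1, "claw": 1},
    {"x": 0.239, "y": -0.007, "z": 0.109, "rx": 0.25, "ry": 0.52, "rz": -1, "claw": 1},
  ],
)

```text
time: 3.67
tool_pos: [0.585, 0.1589, 0.2393]
tool_rot: [-3.116, -0.441, 1.809]
contact_force: [-0.3, -0.3, -0.1]
opening: 0.0915
grip_force: 0.0
```

```bash
python3 - <<'E'
from h import *
s,im,d,c,P=shot("w3.png");print(s["time"],s["qpos"],s["tool_pos"])
ok=d>0
b=P[ok&(abs(P[...,2])<.012)];print("bench z",np.percentile(b[:,2],[10,50,90]))
for q in("cover","rest","post","seat"):
  for m in nets.masks_of("wrist",q)[:2]:
    if m["conf"]<.3: continue
    r=m["region"]&ok;Q=P[r];print(q,round(m["conf"],2),np.round(m["box"]),np.median(Q,0).round(4),Q.min(0).round(3),Q.max(0).round(3))
    if q=="cover": np.save("cov.npy",Q)
for n in("cover","rest","seat_top"):
  for l in nets.landmark_of("wrist",n)[:2]: print(n,round(l["conf"],2),np.round(l["pixel"]))
E
```

```text
3.6667 [-0.07625722  0.54224696  1.25266676  0.4098267   1.52251849 -0.37690218] [0.5850109  0.1588855  0.23926009]
bench z [-0.00046685  0.00059586  0.00183154]
cover 0.81 [220. 128. 276. 202.] [0.5519 0.2515 0.0801] [ 0.488  0.198 -0.001] [0.585 0.333 0.098]
rest 0.86 [233. 150. 272. 208.] [0.5744 0.2171 0.0083] [ 0.534  0.195 -0.001] [0.593 0.295 0.065]
post 0.56 [230. 147. 270. 210.] [0.571  0.2159 0.0083] [ 0.524  0.195 -0.   ] [0.592 0.296 0.066]
```

View pics/w3.png

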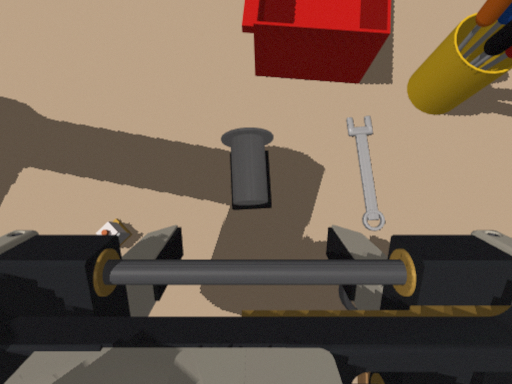

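The wrist picture shows the cover on the rest, with its flange at about (247,138) and the closed end at about (250,200). The red bin lies beyond it and nothing is near its sides.

```bash
cat > fit.py <<'E'
from h import *
from scipy.optimize import least_squares
def fitcover(Q):
    def ax(p):
        m=np.array([np.cos(p[2]),np.sin(p[2]),0]);o=np.array([p[0],p[1],p[3]]);v=Q-o;t=v@m
        return m,o,t,np.linalg.norm(v-t[:,None]*m,axis=1)
    def f(p,loss=1):
        m,o,t,r=ax(p);k=(Q[:,2]>.055)&(t>-.036)&(t<.036)
        return np.where(k,np.clip(r-.023,-.01,.01),0)
    p=least_squares(f,[.553,.25,1.92,.06],loss="soft_l1",f_scale=.001).x
    m,o,t,r=ax(p);k=(Q[:,2]>.055)&(t>-.036)&(t<.036);print("yaw",p[2],"o",o.round(4),"rms",np.sqrt(np.mean(np.clip(r[k]-.023,-.01,.01)**2)),k.sum())
    fl=(r>.027)&(r<.036)&(Q[:,2]>.06)&(t>.02);print("flange t",np.percentile(t[fl],[5,25,50,75,95]).round(4),"tube t min",np.percentile(t[(r<.022)&(r<.026)],[0,1,3,10]).round(4),np.percentile(t[abs(r-.023)<.002],[1,5,90,99]).round(4))
    return p,t,r
if __name__=="__main__":
    fitcover(np.load("cov.npy"))
    # arm model
    D=[eval(l) for l in open("log.txt")]
    D.append(([-1.46200633,.341990235,1.52408677,0,1.27540342,-.145977317],[.13234178,-.50807005,.2267502],[3.14148372,0,.254771694]))
    E=lambda a,t:Ro.from_euler(a,t)
    def fk(q,p):
        h,a1,d,L1,e,L2,L3=p
        R1=E("z",q[0]);R2=R1*E("y",q[1]);R3=R2*E("y",q[2]);R4=R3*E("z",q[3]);R5=R4*E("y",q[4]);R6=R5*E("z",q[5])
        x=R1.apply([a1,d,h])+R2.apply([0,0,L1])+R3.apply([e,0,L2])+R5.apply([0,0,L3]);return x,R6*E("z",np.pi/2)
    def g(p): return np.concatenate([fk(q,p)[0]-np.array(x) for q,x,_ in D])
    r=least_squares(g,[.2,0,.07,.35,0,.35,.2]);print(r.x.round(4),abs(r.fun).max())
    for q,x,w in D: print((fk(q,r.x)[1].inv()*E("xyz",w)).as_rotvec().round(3))
E
python3 fit.py
```

```text
yaw 1.6236417568072157 o [ 1.2247 -1.626   0.0599] rms nan 0
  return _methods._mean(a, axis=axis, dtype=dtype,
  ret = ret.dtype.type(ret / rcount)
Traceback (most recent call last):
  File "fit.py", line 15, in <module>
    fitcover(np.load("cov.npy"))
    ~~~~~~~~^^^^^^^^^^^^^^^^^^^^
  File "fit.py", line 12, in fitcover
    fl=(r>.027)&(r<.036)&(Q[:,2]>.06)&(t>.02);print("flange t",np.percentile(t[fl],[5,25,50,75,95]).round(4),"tube t min",np.percentile(t[(r<.022)&(r<.026)],[0,1,3,10]).round(4),np.percentile(t[abs(r-.023)<.002],[1,5,90,99]).round(4))
                                                               ~~~~~~~~~~~~~^^^^^^^^^^^^^^^^^^^^^^^
IndexError: index -1 is out of bounds for axis 0 with size 0
```

```bash
python3 - <<'E'
s=open("fit.py").read()
a=s.index("    def ax(p)");b=s.index("    return p,t,r")
s=s[:a]+'''    c0=np.array([.553,.25,.06]);n0=np.array([np.sin(1.92),-np.cos(1.92),0])
    def ax(p):
        m=np.array([np.cos(p[1]),np.sin(p[1]),0]);o=c0+p[0]*n0;o[2]=p[2];v=Q-o;t=v@m
        return m,o,t,np.linalg.norm(v-t[:,None]*m,axis=1)
    p=[0,1.92,.06]
    for _ in range(4):
        _,_,t,r=ax(p);k=(Q[:,2]>.058)&(t>-.034)&(t<.03)&(r<.028)
        p=least_squares(lambda p:ax(p)[3][k]-.023,p,loss="soft_l1",f_scale=.001).x
    m,o,t,r=ax(p);print("yaw",p[1],"o",o.round(4),"rms",(ax(p)[3][k]-.023).std().round(4),k.sum())
    fl=(r>.027)&(r<.037)&(Q[:,2]>.07);print("flange t",fl.sum(),np.percentile(t[fl],[5,25,50,75,95]).round(4),"tube",np.percentile(t[(r<.026)&(Q[:,2]>.05)],[0,1,3,10,99]).round(4))
'''+s[b:]
open("fit.py","w").write(s)
E
python3 fit.py
```

```text
yaw 1.8727109524058014 o [0.5503 0.249  0.0602] rms 0.0006 1668
flange t 289 [0.039  0.0393 0.0396 0.0407 0.0425] tube [-0.047  -0.0468 -0.0467 -0.0417  0.0394]
[ 0.2229 -0.      0.0764  0.5062  0.0465  0.3796  0.3181] 3.0508468250034504e-06
[ 0.  0. -0.]
[ 0.  0. -0.]
[-0.  0. -0.]
[ 0.  0. -0.]
```

```bash
cat > ik.py <<'E'
from h import *
from scipy.optimize import least_squares
LO=np.array([-2.53,-.77,.04,-1,.28,-3.11]);HI=np.array([2.53,2.02,2.7,4.14,2.66,3.11])
PR=[.2229,0,.0764,.5062,.0465,.3796,.3181]
E_=lambda a,t:Ro.from_euler(a,t)
def fk(q,p=PR):
    h,a1,d,L1,e,L2,L3=p
    R1=E_("z",q[0]);R2=R1*E_("y",q[1]);R3=R2*E_("y",q[2]);R5=R3*E_("z",q[3])*E_("y",q[4])
    return R1.apply([a1,d,h])+R2.apply([0,0,L1])+R3.apply([e,0,L2])+R5.apply([0,0,L3]),R5*E_("z",q[5]+np.pi/2)
def ik(x,R,q0):
    def f(q):
        a,B=fk(q);return np.r_[(a-x)*5,(B.inv()*R).as_rotvec()]
    r=least_squares(f,np.clip(q0,LO+1e-3,HI-1e-3),bounds=(LO,HI));return r.x,abs(r.fun).max()
M=1.8727;m=np.array([np.cos(M),np.sin(M),0]);u=np.array([0,0,1.])
G=np.array([.5503,.249,.0602])-.0147*m
def grasp(th,back=0):
    z=m*np.sin(th)-u*np.cos(th);R=frame(z,np.cross(m,u));return G+(.019-back)*z,R
def place(th,hang,post,gz):  # cover z up
    h=np.array([np.cos(hang),np.sin(hang),0]);z=h*np.cos(th)-u*np.sin(th)
    # from grasp: m->-u, u->-h ; y=m x u -> u x h
    return np.r_[post,gz]+.019*z,frame(z,np.cross(u,h))
E
python3 - <<'E'
from ik import *
q0=[-.08,.54,1.25,.41,1.52,-.38]
for th in(25,35,45,55):
    t=np.radians(th);qg,e=ik(*grasp(t),q0);print("grasp",th,qg.round(2),round(e,4))
    for hd in range(-180,180,30):
        best=None
        for q4 in(-.5,.5,1.5,2.5,3.5):
          for q6 in(-2,0,2):
            q,e=ik(*place(t,np.radians(hd),[.627,.036],.074),[0,.5,1.5,q4,1.2,q6])
            if e<1e-3:
                c=abs(q-qg).max()
                if best is None or c<best[0]: best=(c,q)
        if best: print("  h",hd,round(best[0],2),best[1].round(2))
E
```

```text
grasp 25 [ 0.06  0.71  1.53  0.49  1.06 -0.52] 0.0
  h -150 1.41 [ 0.11  1.45  0.22 -0.63  2.47  0.87]
  h -120 1.28 [ 0.25  1.22  0.76 -0.79  1.99  0.77]
  h -30 3.53 [0.23 0.79 2.07 4.02 0.94 1.33]
  h 0 2.53 [-0.11  0.78  2.26  3.02  1.03  1.58]
  h 30 2.31 [-0.44  0.79  2.13  2.08  1.01  1.79]
  h 60 2.64 [-0.53  0.85  1.78  1.34  1.19  2.12]
  h 90 2.78 [-0.47  1.    1.34  0.94  1.57  2.26]
  h 120 2.77 [-0.35  1.18  0.87  0.7   2.01  2.25]
  h 150 2.6 [-0.2   1.39  0.35  0.47  2.46  2.08]
grasp 35 [-0.01  0.76  1.53  0.64  1.15 -0.67] 0.0
  h -180 2.17 [-0.05  1.37  0.3  -0.06  2.44  1.5 ]
  h -150 1.69 [ 0.1   1.29  0.47 -0.45  2.25  1.02]
  h -120 1.46 [ 0.22  1.13  0.86 -0.68  1.85  0.8 ]
  h -90 1.55 [ 0.31  0.95  1.28 -0.91  1.41  0.71]
  h 0 2.36 [-0.11  0.66  2.19  3.    0.67  1.62]
  h 30 2.67 [-0.39  0.68  2.08  1.95  0.77  2.  ]
  h 60 2.94 [-0.48  0.77  1.77  1.23  1.05  2.28]
  h 90 2.99 [-0.44  0.92  1.37  0.84  1.45  2.33]
  h 120 2.9 [-0.33  1.09  0.95  0.6   1.87  2.23]
  h 150 2.65 [-0.19  1.26  0.55  0.35  2.24  1.98]
grasp 45 [-0.07  0.82  1.51  0.76  1.26 -0
[... 373 characters left out ...]
9 [-0.39  0.85  1.4   0.74  1.34  2.41]
  h 120 3.02 [-0.3   1.    1.04  0.51  1.72  2.23]
  h 150 2.72 [-0.18  1.13  0.72  0.27  2.03  1.94]
grasp 55 [-0.12  0.9   1.49  0.86  1.38 -0.88] 0.0
  h -180 2.4 [-0.05  1.07  0.78 -0.03  1.9   1.52]
  h -150 1.99 [ 0.06  1.03  0.85 -0.27  1.8   1.12]
  h -120 1.66 [ 0.15  0.94  1.07 -0.47  1.55  0.78]
  h -90 1.51 [ 0.2   0.81  1.35 -0.65  1.2   0.52]
  h -60 1.72 [ 0.19  0.69  1.64 -0.86  0.8   0.28]
  h 30 3.81 [-0.26  0.58  1.9   1.14  0.46  2.93]
  h 60 3.61 [-0.34  0.67  1.69  0.84  0.86  2.73]
  h 90 3.39 [-0.33  0.79  1.42  0.61  1.23  2.51]
  h 120 3.13 [-0.26  0.91  1.13  0.42  1.56  2.25]
  h 150 2.8 [-0.16  1.02  0.89  0.21  1.81  1.92]
```

```bash
python3 - <<'E'
from ik import *
from scipy.optimize import least_squares
for n in("scene.npz","top.npz","w_w1.npz","w_w2.npz"):
    P=np.load(n)["P"].reshape(-1,3);d=np.hypot(P[:,0]-.627,P[:,1]-.036)
    k=(d<.045)&(P[:,2]>.02)&(P[:,2]<.068);Q=P[k]
    s=P[(d<.035)&(P[:,2]>.008)&(P[:,2]<.016)]
    tp=P[(d<.03)&(P[:,2]>.082)]
    if len(Q)>20:
        f=lambda c:np.hypot(Q[:,0]-c[0],Q[:,1]-c[1])-.018
        r=least_squares(f,[.627,.036],loss="soft_l1",f_scale=.001);print(n,len(Q),r.x.round(4),"rms",np.std(r.fun).round(4),"seat z",len(s),np.median(s[:,2]).round(4) if len(s) else "","top",len(tp),tp.mean(0).round(4) if len(tp) else "")
print("MOVES");to(*grasp(np.radians(45),.1))
E
```

```text
scene.npz 208 [0.6254 0.0342] rms 0.001 seat z 100 0.0107 top 37 [0.628  0.0347 0.0843]
top.npz 79 [0.622  0.0367] rms 0.0006 seat z 92 0.0116 top 63 [0.6207 0.0367 0.0853]
w_w1.npz 648 [0.6253 0.0349] rms 0.0005 seat z 418 0.0121 top 327 [0.6249 0.0321 0.0854]
w_w2.npz 127 [0.6256 0.0349] rms 0.0002 seat z 241 0.0124 top 229 [0.6248 0.0355 0.0854]
MOVES
MOVE xyz [-0.0458 -0.0069  0.1612] rot [ 0.0148  0.4387 -0.0661] rows>= 3.0
```

>>> step_arm(
  steps=[
    {"x": -0.046, "y": -0.007, "z": 0.161, "rx": 0.015, "ry": 0.439, "rz": -0.066, "claw": 1},
    {"x": -0.046, "y": -0.007, "z": 0.161, "rx": 0.015, "ry": 0.439, "rz": -0.066, "claw": 1},
    {"x": -0.046, "y": -0.007, "z": 0.161, "rx": 0.015, "ry": 0.439, "rz": -0.066, "claw": 1},
    {"x": -0.046, "y": -0.007, "z": 0.161, "rx": 0.015, "ry": 0.439, "rz": -0.066, "claw": 1},
    {"x": -0.046, "y": -0.007, "z": 0.161, "rx": 0.015, "ry": 0.439, "rz": -0.066, "claw": 1},
  ],
)

```text
time: 4.48
tool_pos: [0.5701, 0.1797, 0.1136]
tool_rot: [-3.127, -0.788, 1.861]
contact_force: [0.6, 1.2, 1.5]
opening: 0.0918
grip_force: 0.0
```

```bash
python3 - <<'E'
from ik import *
import fit
s,im,d,c,P=shot("w4.png");print(s["time"],s["qpos"].round(3))
D=np.linalg.norm(P-G,axis=-1);fit.fitcover(P[(d>0)&(D<.09)&(P[...,2]>.045)])
to(*grasp(np.radians(45)))
E
```

```text
4.4833 [-0.175  0.759  1.411  0.684  1.447 -0.729]
yaw 1.8728794120770442 o [0.5503 0.249  0.0603] rms 0.0005 3022
flange t 721 [0.0385 0.039  0.0394 0.0398 0.0418] tube [-0.0477 -0.0472 -0.0471 -0.0467  0.0396]
MOVE xyz [-0.0002 -0.0006  0.1344] rot [-0.0008  0.0012 -0.0013] rows>= 2.4
```

Second view agrees to 0.1 mm. Going in, then closing.

>>> step_arm(
  steps=[
    {"x": 0, "y": 0, "z": 0.04, "rx": 0, "ry": 0, "rz": 0, "claw": 1},
    {"x": 0, "y": 0, "z": 0.08, "rx": 0, "ry": 0, "rz": 0, "claw": 1},
    {"x": 0, "y": 0, "z": 0.11, "rx": 0, "ry": 0, "rz": 0, "claw": 1},
    {"x": 0, "y": 0, "z": 0.134, "rx": 0, "ry": 0, "rz": 0, "claw": 1},
    {"x": 0, "y": 0, "z": 0.134, "rx": 0, "ry": 0, "rz": 0, "claw": 1},
    {"x": 0, "y": 0, "z": 0.134, "rx": 0, "ry": 0, "rz": 0, "claw": 1},
  ],
)

```text
time: 5.03
tool_pos: [0.5525, 0.2489, 0.0513]
tool_rot: [3.131, -0.782, 1.883]
contact_force: [0.7, 0.3, 1.1]
opening: 0.0918
grip_force: 0.0
```

>>> step_arm(
  steps=[
    {"x": 0, "y": 0, "z": 0, "rx": 0, "ry": 0, "rz": 0, "claw": -0.2},
    {"x": 0, "y": 0, "z": 0, "rx": 0, "ry": 0, "rz": 0, "claw": -0.4},
    {"x": 0, "y": 0, "z": 0, "rx": 0, "ry": 0, "rz": 0, "claw": -1},
    {"x": 0, "y": 0, "z": 0, "rx": 0, "ry": 0, "rz": 0, "claw": -1},
    {"x": 0, "y": 0, "z": 0, "rx": 0, "ry": 0, "rz": 0, "claw": -1},
    {"x": 0, "y": 0, "z": 0, "rx": 0, "ry": 0, "rz": 0, "claw": -1},
    {"x": 0, "y": 0, "z": 0, "rx": 0, "ry": 0, "rz": 0, "claw": -1},
  ],
  squeeze=45,
)

```text
time: 5.62
tool_pos: [0.5505, 0.2477, 0.046]
tool_rot: [-3.14, -0.786, 1.871]
contact_force: [0.1, 0.1, -0.2]
opening: 0.05
grip_force: 0.0
```

>>> step_arm(
  steps=[
    {"x": 0, "y": 0, "z": 0, "rx": 0, "ry": 0, "rz": 0, "claw": -1},
    {"x": 0, "y": 0, "z": 0, "rx": 0, "ry": 0, "rz": 0, "claw": -1},
    {"x": 0, "y": 0, "z": 0, "rx": 0, "ry": 0, "rz": 0, "claw": -1},
    {"x": 0, "y": 0, "z": 0, "rx": 0, "ry": 0, "rz": 0, "claw": -1},
    {"x": 0, "y": 0, "z": 0, "rx": 0, "ry": 0, "rz": 0, "claw": -1},
  ],
  squeeze=45,
)

```text
time: 6.03
tool_pos: [0.5501, 0.2477, 0.046]
tool_rot: [-3.139, -0.786, 1.872]
contact_force: [-3.6, -4.3, 1.7]
opening: 0.0453
grip_force: 45.0
```

```bash
python3 - <<'E'
from ik import *
s=robot.observe();print(s["contact_force"],s["opening"],s["qpos"].round(3))
x,R=grasp(np.radians(45));print(s["tool_pos"]-x)
to(s["tool_pos"]+[0,0,.11],Rt(s),s)
E
```

```text
[-3.57454587 -4.25493509  1.65926568] 0.04532713454577963 [-0.071  0.824  1.51   0.762  1.265 -0.786]
[-0.00059073 -0.00010009 -0.00075755]
MOVE xyz [ 0.1038 -0.0002 -0.1036] rot [0. 0. 0.] rows>= 2.6
```

>>> step_arm(
  steps=[
    {"x": 0.02, "y": 0, "z": -0.02, "rx": 0, "ry": 0, "rz": 0, "claw": -1},
    {"x": 0.05, "y": 0, "z": -0.05, "rx": 0, "ry": 0, "rz": 0, "claw": -1},
    {"x": 0.08, "y": 0, "z": -0.08, "rx": 0, "ry": 0, "rz": 0, "claw": -1},
    {"x": 0.104, "y": 0, "z": -0.104, "rx": 0, "ry": 0, "rz": 0, "claw": -1},
    {"x": 0.13, "y": 0, "z": -0.13, "rx": 0, "ry": 0, "rz": 0, "claw": -1},
    {"x": 0.13, "y": 0, "z": -0.13, "rx": 0, "ry": 0, "rz": 0, "claw": -1},
  ],
)

```text
time: 6.53
tool_pos: [0.5529, 0.2483, 0.189]
tool_rot: [3.13, -0.784, 1.881]
contact_force: [1.0, 0.8, -3.2]
opening: 0.0455
grip_force: 45.0
```

```bash
python3 - <<'E'
from ik import *
s=robot.observe();print(s["contact_force"],s["opening"],s["grip_force"],s["qpos"].round(3))
A=Rt(s)
x,R=place(np.radians(45),np.radians(-90),[.6255,.035],.195)
w=(A.inv()*R).as_rotvec();print(w)
B=A*Ro.from_rotvec(w/2);g=s["tool_pos"]-.019*A.apply([0,0,1])
gm=np.array([.60,.15,.21]);to(gm+.019*B.apply([0,0,1]),B)
q=s["qpos"]
for f in np.linspace(.1,1,10):
    C=A*Ro.from_rotvec(w*f);gp=g+(np.array([.6255,.035,.195])-g)*f
    q,e=ik(gp+.019*C.apply([0,0,1]),C,q);print(q.round(2),round(e,4))
E
```

```text
[ 1.01900924  0.84695452 -3.18578593] 0.04549537677009322 44.999651312828064 [-0.07   0.632  1.42   0.726  1.465 -0.598]
[ 0.00961177 -1.55780557  0.3347412 ]
MOVE xyz [-0.0999  0.0196 -0.1032] rot [ 0.0061 -0.9917  0.2131] rows>= 6.4
[-0.05  0.6   1.4   0.59  1.42 -0.49] 0.0
[-0.02  0.57  1.37  0.45  1.38 -0.39] 0.0
[ 0.02  0.56  1.35  0.31  1.36 -0.28] 0.0
[ 0.06  0.55  1.32  0.15  1.34 -0.16] 0.0
[ 0.1   0.56  1.3  -0.    1.34 -0.05] 0.0
[ 0.14  0.58  1.29 -0.16  1.34  0.06] 0.0
[ 0.18  0.6   1.27 -0.32  1.36  0.17] 0.0
[ 0.21  0.64  1.26 -0.47  1.38  0.27] 0.0
[ 0.24  0.68  1.26 -0.62  1.41  0.37] 0.0
[ 0.26  0.73  1.25 -0.76  1.46  0.47] 0.0
```

>>> step_arm(
  steps=[
    {"x": -0.02, "y": 0.003, "z": -0.02, "rx": 0, "ry": -0.16, "rz": 0.03, "claw": -1},
    {"x": -0.035, "y": 0.006, "z": -0.035, "rx": 0, "ry": -0.32, "rz": 0.07, "claw": -1},
    {"x": -0.05, "y": 0.01, "z": -0.05, "rx": 0, "ry": -0.48, "rz": 0.1, "claw": -1},
    {"x": -0.067, "y": 0.013, "z": -0.067, "rx": 0, "ry": -0.64, "rz": 0.14, "claw": -1},
    {"x": -0.083, "y": 0.016, "z": -0.083, "rx": 0, "ry": -0.8, "rz": 0.17, "claw": -1},
    {"x": -0.1, "y": 0.02, "z": -0.103, "rx": 0.006, "ry": -0.992, "rz": 0.213, "claw": -1},
    {"x": -0.1, "y": 0.02, "z": -0.103, "rx": 0.006, "ry": -0.992, "rz": 0.213, "claw": -1},
    {"x": -0.1, "y": 0.02, "z": -0.103, "rx": 0.006, "ry": -0.992, "rz": 0.213, "claw": -1},
    {"x": -0.1, "y": 0.02, "z": -0.103, "rx": 0.006, "ry": -0.992, "rz": 0.213, "claw": -1},
  ],
)

```text
time: 7.28
tool_pos: [0.5961, 0.1507, 0.1838]
tool_rot: [-3.071, -0.003, 1.726]
contact_force: [-0.0, 0.3, -3.8]
opening: 0.0455
grip_force: 45.0
```

```bash
python3 - <<'E'
from ik import *
s=robot.observe();print(s["contact_force"],s["opening"],s["grip_force"],s["qpos"].round(3))
to(*place(np.radians(45),np.radians(-90),[.6255,.035],.195))
E
```

```text
[-6.50409719e-04  3.45665700e-01 -3.75757320e+00] 0.04548371923910973 44.999166056513786 [ 0.123  0.582  1.254  0.     1.375 -0.033]
MOVE xyz [-0.1762  0.0122  0.0017] rot [-0.007  -0.994   0.2226] rows>= 6.4
```

>>> step_arm(
  steps=[
    {"x": -0.03, "y": 0.002, "z": 0, "rx": 0, "ry": -0.16, "rz": 0.03, "claw": -1},
    {"x": -0.06, "y": 0.004, "z": 0, "rx": 0, "ry": -0.32, "rz": 0.07, "claw": -1},
    {"x": -0.09, "y": 0.006, "z": 0, "rx": 0, "ry": -0.48, "rz": 0.1, "claw": -1},
    {"x": -0.12, "y": 0.008, "z": 0, "rx": 0, "ry": -0.64, "rz": 0.14, "claw": -1},
    {"x": -0.15, "y": 0.01, "z": 0.001, "rx": 0, "ry": -0.8, "rz": 0.17, "claw": -1},
    {"x": -0.176, "y": 0.012, "z": 0.002, "rx": -0.007, "ry": -0.994, "rz": 0.223, "claw": -1},
    {"x": -0.176, "y": 0.012, "z": 0.002, "rx": -0.007, "ry": -0.994, "rz": 0.223, "claw": -1},
    {"x": -0.176, "y": 0.012, "z": 0.002, "rx": -0.007, "ry": -0.994, "rz": 0.223, "claw": -1},
    {"x": -0.176, "y": 0.012, "z": 0.002, "rx": -0.007, "ry": -0.994, "rz": 0.223, "claw": -1},
    {"x": -0.176, "y": 0.012, "z": 0.002, "rx": -0.007, "ry": -0.994, "rz": 0.223, "claw": -1},
  ],
)

```text
time: 8.12
tool_pos: [0.6259, 0.0202, 0.1832]
tool_rot: [3.138, 0.784, 1.566]
contact_force: [-0.9, 0.1, -3.5]
opening: 0.0455
grip_force: 45.0
```

```bash
python3 - <<'E'
from ik import *
s,im,d,c,P=shot("w5.png");print(s["contact_force"],s["opening"],s["grip_force"],s["qpos"].round(3),s["time"])
to(*place(np.radians(45),np.radians(-90),[.6255,.035],.195))
im,d=read_camera("scene");np.savez("s2.npz",im=im,d=d,P=cloud(d,cam("scene")));cv2.imwrite("pics/s2c.png",cv2.resize(im[130:290,180:360],None,fx=3.3,fy=3.3,interpolation=cv2.INTER_CUBIC))
P=np.load("s2.npz")["P"].reshape(-1,3);k=(np.hypot(P[:,0]-.6255,P[:,1]-.035)<.06)&(P[:,2]>.1)
# vertical cylinder fit on lower tube / flange between z .145 and .185
Q=P[k&(P[:,2]>.143)&(P[:,2]<.175)];print(len(Q))
from scipy.optimize import least_squares
r=least_squares(lambda p:np.hypot(Q[:,0]-p[0]-p[2]*(Q[:,2]-.16),Q[:,1]-p[1]-p[3]*(Q[:,2]-.16))-.023,[.6255,.035,0,0],loss="soft_l1",f_scale=.001);print("tube axis at .16 + slope",r.x.round(4),np.std(r.fun))
F=P[k&(P[:,2]<.142)];print("flange pts",len(F),F.min(0),F.max(0))
E
```

```text
[-0.89454961  0.11301937 -3.49523467] 0.04548496402919307 44.999572299420834 [ 0.259  0.729  1.246 -0.757  1.459  0.468] 8.1167
MOVE xyz [ 0.0035 -0.0007  0.0007] rot [ 0.0002 -0.0008 -0.0059] rows>= 0.1
282
tube axis at .16 + slope [ 0.6275  0.0338 -0.0586  0.0145] 0.003368046738095332
flange pts 69 [6.03942258e-01 3.32072166e-04 1.38192755e-01] [0.66355891 0.06829265 0.14196682]
```

View pics/s2c.png

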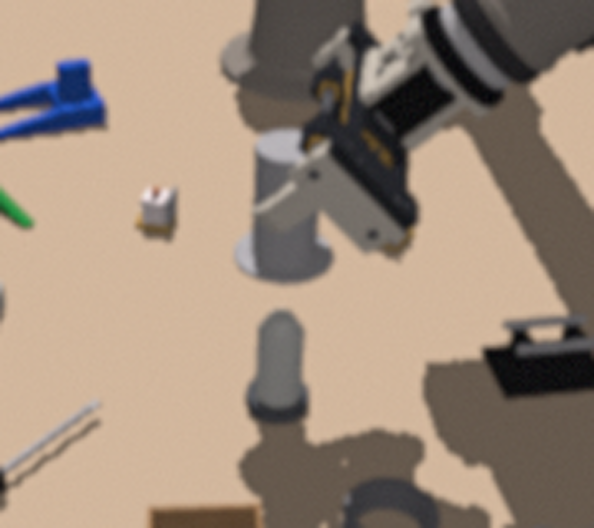

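The picture shows the cover upright, mouth down, with the tube at about (285,200) of the crop and the flange level at (285,255), directly above the post at (280,365). Lowering.

```bash
python3 - <<'E'
from ik import *
for gz in(.145,.11,.075): to(*place(np.radians(45),np.radians(-90),[.6255,.035],gz))
E
```

```text
MOVE xyz [ 0.0509 -0.001   0.0481] rot [ 0.0007 -0.0003 -0.0065] rows>= 1.3
MOVE xyz [ 0.0839 -0.0012  0.0811] rot [ 0.0007 -0.0003 -0.0065] rows>= 2.1
MOVE xyz [ 0.1169 -0.0014  0.1141] rot [ 0.0007 -0.0003 -0.0065] rows>= 2.9
```

>>> step_arm(
  steps=[
    {"x": 0.025, "y": -0.001, "z": 0.023, "rx": 0, "ry": 0, "rz": -0.006, "claw": -1},
    {"x": 0.051, "y": -0.001, "z": 0.048, "rx": 0, "ry": 0, "rz": -0.006, "claw": -1},
    {"x": 0.068, "y": -0.001, "z": 0.065, "rx": 0, "ry": 0, "rz": -0.006, "claw": -1},
    {"x": 0.084, "y": -0.001, "z": 0.081, "rx": 0, "ry": 0, "rz": -0.006, "claw": -1},
    {"x": 0.084, "y": -0.001, "z": 0.081, "rx": 0, "ry": 0, "rz": -0.006, "claw": -1},
    {"x": 0.084, "y": -0.001, "z": 0.081, "rx": 0, "ry": 0, "rz": -0.006, "claw": -1},
    {"x": 0.084, "y": -0.001, "z": 0.081, "rx": 0, "ry": 0, "rz": -0.006, "claw": -1},
  ],
)

```text
time: 8.8
tool_pos: [0.6257, 0.0217, 0.0969]
tool_rot: [3.141, 0.787, 1.571]
contact_force: [-2.1, -0.4, -3.9]
opening: 0.0459
grip_force: 45.0
```

```bash
python3 - <<'E'
from ik import *
s=robot.observe();print(s["contact_force"],s["torque"],s["grip_force"],s["tool_pos"],s["time"])
for gz in(.09,.075,.07): to(*place(np.radians(45),np.radians(-90),[.6255,.035],gz))
E
```

```text
[-2.06576535 -0.40258427 -3.88742866] [ 0.80991996  0.11201051 -0.18189315] 45.000672340393066 [0.6256721  0.02170986 0.09690573] 8.8
MOVE xyz [ 0.0191 -0.0002  0.0193] rot [ 0.0006  0.0026 -0.0002] rows>= 0.5
MOVE xyz [ 0.0333 -0.0003  0.0334] rot [ 0.0006  0.0026 -0.0002] rows>= 0.8
MOVE xyz [ 0.038  -0.0003  0.0381] rot [ 0.0006  0.0026 -0.0002] rows>= 1.0
```

>>> step_arm(
  steps=[
    {"x": 0.012, "y": 0, "z": 0.012, "rx": 0, "ry": 0, "rz": 0, "claw": -1},
    {"x": 0.02, "y": 0, "z": 0.02, "rx": 0, "ry": 0, "rz": 0, "claw": -1},
    {"x": 0.028, "y": 0, "z": 0.028, "rx": 0, "ry": 0, "rz": 0, "claw": -1},
    {"x": 0.034, "y": 0, "z": 0.034, "rx": 0, "ry": 0, "rz": 0, "claw": -1},
    {"x": 0.034, "y": 0, "z": 0.034, "rx": 0, "ry": 0, "rz": 0, "claw": -1},
    {"x": 0.034, "y": 0, "z": 0.034, "rx": 0, "ry": 0, "rz": 0, "claw": -1},
    {"x": 0.034, "y": 0, "z": 0.034, "rx": 0, "ry": 0, "rz": 0, "claw": -1},
  ],
)

```text
time: 9.38
tool_pos: [0.6254, 0.0217, 0.0598]
tool_rot: [-3.141, 0.787, 1.572]
contact_force: [-2.0, -2.3, -4.7]
opening: 0.0458
grip_force: 45.0
```

>>> step_arm(
  steps=[
    {"x": 0.002, "y": 0, "z": 0.002, "rx": 0, "ry": 0, "rz": 0, "claw": -1},
    {"x": 0.002, "y": 0, "z": 0.002, "rx": 0, "ry": 0, "rz": 0, "claw": -1},
    {"x": 0.002, "y": 0, "z": 0.002, "rx": 0, "ry": 0, "rz": 0, "claw": -1},
  ],
)

```text
time: 9.63
tool_pos: [0.6255, 0.0217, 0.058]
tool_rot: [3.141, 0.788, 1.571]
contact_force: [-1.2, -1.8, -3.5]
opening: 0.0458
grip_force: 45.0
```

>>> step_arm(
  steps=[
    {"x": 0.001, "y": 0, "z": 0.001, "rx": 0, "ry": 0, "rz": 0, "claw": -1},
    {"x": 0.001, "y": 0, "z": 0.001, "rx": 0, "ry": 0, "rz": 0, "claw": -1},
    {"x": 0.001, "y": 0, "z": 0.001, "rx": 0, "ry": 0, "rz": 0, "claw": -1},
  ],
)

```text
time: 9.88
tool_pos: [0.6255, 0.0217, 0.0568]
tool_rot: [3.142, 0.788, 1.572]
contact_force: [-0.9, -2.5, -2.1]
opening: 0.0456
grip_force: 45.0
```

>>> step_arm(
  steps=[
    {"x": 0.001, "y": 0, "z": 0.001, "rx": 0, "ry": 0, "rz": 0, "claw": -1},
    {"x": 0.001, "y": 0, "z": 0.001, "rx": 0, "ry": 0, "rz": 0, "claw": -1},
    {"x": 0.001, "y": 0, "z": 0.001, "rx": 0, "ry": 0, "rz": 0, "claw": -1},
  ],
)

```text
time: 10.13
tool_pos: [0.6255, 0.0216, 0.056]
tool_rot: [3.141, 0.788, 1.571]
contact_force: [-1.8, -1.6, 0.4]
opening: 0.0459
grip_force: 45.0
```

>>> step_arm(
  steps=[
    {"x": 0.001, "y": 0, "z": 0.001, "rx": 0, "ry": 0, "rz": 0, "claw": -1},
    {"x": 0.001, "y": 0, "z": 0.001, "rx": 0, "ry": 0, "rz": 0, "claw": -1},
    {"x": 0.001, "y": 0, "z": 0.001, "rx": 0, "ry": 0, "rz": 0, "claw": -1},
  ],
)

```text
time: 10.38
tool_pos: [0.6255, 0.0215, 0.0559]
tool_rot: [3.141, 0.789, 1.571]
contact_force: [-2.8, -3.5, 5.8]
opening: 0.0454
grip_force: 45.0
```

```bash
python3 - <<'E'
from ik import *
s,im,d,c,P=shot("w6.png");print(s["contact_force"],s["tool_pos"],s["time"])
im,d=read_camera("scene");Q=cloud(d,cam("scene"));np.savez("s3.npz",P=Q,im=im);Q=Q.reshape(-1,3)
def fl(Q,n):
    r=np.hypot(Q[:,0]-.6255,Q[:,1]-.035);k=(r>.027)&(r<.034)&(Q[:,2]>.006)&(Q[:,2]<.035);F=Q[k]
    if len(F)<8: print(n,len(F));return
    A=np.c_[F[:,:2]-[.6255,.035],np.ones(len(F))];x=np.linalg.lstsq(A,F[:,2],rcond=None)[0];print(n,len(F),"flange top plane",x.round(4),np.std(A@x-F[:,2]).round(4))
fl(Q,"scene");fl(P.reshape(-1,3),"wrist")
im,d=read_camera("top");fl(cloud(d,cam("top")).reshape(-1,3),"top")
E
```

```text
[-2.81032687 -3.46365469  5.79231956] [0.6255479  0.02145109 0.05589644] 10.3833
scene 102 flange top plane [ 0.0048 -0.0035  0.0146] 0.001
wrist 1384 flange top plane [-0.0007 -0.0017  0.0163] 0.0004
top 70 flange top plane [0.0056 0.0307 0.0157] 0.0021
```

Seated flat (flange top at 16.3 mm, level). Releasing.

>>> step_arm(
  steps=[
    {"x": -0.001, "y": 0, "z": -0.001, "rx": 0, "ry": 0, "rz": 0, "claw": 0.2},
    {"x": -0.001, "y": 0, "z": -0.001, "rx": 0, "ry": 0, "rz": 0, "claw": 1},
    {"x": -0.001, "y": 0, "z": -0.001, "rx": 0, "ry": 0, "rz": 0, "claw": 1},
    {"x": -0.001, "y": 0, "z": -0.001, "rx": 0, "ry": 0, "rz": 0, "claw": 1},
    {"x": -0.001, "y": 0, "z": -0.001, "rx": 0, "ry": 0, "rz": 0, "claw": 1},
    {"x": -0.001, "y": 0, "z": -0.001, "rx": 0, "ry": 0, "rz": 0, "claw": 1},
    {"x": -0.001, "y": 0, "z": -0.001, "rx": 0, "ry": 0, "rz": 0, "claw": 1},
    {"x": -0.001, "y": 0, "z": -0.001, "rx": 0, "ry": 0, "rz": 0, "claw": 1},
    {"x": -0.001, "y": 0, "z": -0.001, "rx": 0, "ry": 0, "rz": 0, "claw": 1},
  ],
)

```text
time: 11.28
tool_pos: [0.6253, 0.0217, 0.0555]
tool_rot: [-3.141, 0.787, 1.572]
contact_force: [-0.1, 0.1, 0.6]
opening: 0.0915
grip_force: 0.0
```

>>> step_arm(
  steps=[
    {"x": 0, "y": 0, "z": -0.04, "rx": 0, "ry": 0, "rz": 0, "claw": 1},
    {"x": 0, "y": 0, "z": -0.09, "rx": 0, "ry": 0, "rz": 0, "claw": 1},
    {"x": 0, "y": 0, "z": -0.14, "rx": 0, "ry": 0, "rz": 0, "claw": 1},
    {"x": 0, "y": 0, "z": -0.19, "rx": 0, "ry": 0, "rz": 0, "claw": 1},
    {"x": 0, "y": 0, "z": -0.24, "rx": 0, "ry": 0, "rz": 0, "claw": 1},
    {"x": 0, "y": 0, "z": -0.24, "rx": 0, "ry": 0, "rz": 0, "claw": 1},
  ],
)

```text
time: 11.78
tool_pos: [0.6268, 0.1547, 0.1883]
tool_rot: [3.128, 0.783, 1.567]
contact_force: [0.7, 0.3, 1.1]
opening: 0.0916
grip_force: 0.0
```

```bash
python3 - <<'E'
from ik import *
s,im,d,c,P=shot("w7.png");print(s["contact_force"],s["tool_pos"],s["time"],s["qpos"].round(2),s["opening"])
Q=P.reshape(-1,3);r=np.hypot(Q[:,0]-.6255,Q[:,1]-.035);F=Q[(r>.027)&(r<.034)&(Q[:,2]>.006)&(Q[:,2]<.035)]
A=np.c_[F[:,:2]-[.6255,.035],np.ones(len(F))];x=np.linalg.lstsq(A,F[:,2],rcond=None)[0];print(len(F),x.round(4))
T=Q[(r<.035)&(Q[:,2]>.025)&(Q[:,2]<.095)]
from scipy.optimize import least_squares
f=least_squares(lambda p:np.hypot(T[:,0]-p[0]-p[2]*(T[:,2]-.06),T[:,1]-p[1]-p[3]*(T[:,2]-.06))-.023,[.6255,.035,0,0],loss="soft_l1",f_scale=.001);print("tube axis",len(T),f.x.round(4),np.std(f.fun))
# next: above wedge tool down
W=np.array([.5634,-.2492]);yw=.0905;t=np.array([np.cos(yw),np.sin(yw),0])
Rw=frame([0,0,-1],[np.sin(yw),-np.cos(yw),0]);A=Rt(s);w=(A.inv()*Rw).as_rotvec();print("rot total",w)
q=s["qpos"]
for k,(p,f) in enumerate([([.60,.14,.36],.25),([.57,.02,.36],.5),([.56,-.12,.3],.75),([*W,.16],1)]):
    C=A*Ro.from_rotvec(w*f);q,e=ik(p,C,q);print(q.round(2),round(e,4))
    if k<2: to(p,C)
E
```

```text
[0.72507997 0.27734744 1.13834653] [0.62684829 0.15468315 0.18832518] 11.7833 [ 0.44  0.83  1.02 -0.7   1.65  0.51] 0.09156926472423879
374 [-0.0011  0.0001  0.0161]
tube axis 1764 [6.261e-01 3.580e-02 6.000e-04 1.400e-03] 0.0005074228310424239
rot total [0.58598756 0.62365252 1.39956992]
[ 0.36  0.69  0.74 -0.57  1.99  0.59] 0.0
MOVE xyz [-0.176  -0.0338 -0.1532] rot [0.1828 0.2016 0.4469] rows>= 4.2
[ 0.1   0.51  0.98 -0.38  1.83  0.81] 0.0
MOVE xyz [-0.2893 -0.0745 -0.0404] rot [0.3697 0.4009 0.8919] rows>= 6.6
[-0.23  0.44  1.19 -0.2   1.58  0.9 ] 0.0
[-0.54  0.56  1.35 -0.    1.22  0.94] 0.0
```

>>> step_arm(
  steps=[
    {"x": -0.1, "y": -0.02, "z": -0.09, "rx": 0.1, "ry": 0.1, "rz": 0.22, "claw": 1},
    {"x": -0.176, "y": -0.034, "z": -0.153, "rx": 0.18, "ry": 0.2, "rz": 0.45, "claw": 1},
    {"x": -0.176, "y": -0.034, "z": -0.153, "rx": 0.18, "ry": 0.2, "rz": 0.45, "claw": 1},
    {"x": -0.176, "y": -0.034, "z": -0.153, "rx": 0.18, "ry": 0.2, "rz": 0.45, "claw": 1},
    {"x": -0.289, "y": -0.074, "z": -0.04, "rx": 0.37, "ry": 0.4, "rz": 0.89, "claw": 1},
    {"x": -0.289, "y": -0.074, "z": -0.04, "rx": 0.37, "ry": 0.4, "rz": 0.89, "claw": 1},
    {"x": -0.289, "y": -0.074, "z": -0.04, "rx": 0.37, "ry": 0.4, "rz": 0.89, "claw": 1},
    {"x": -0.289, "y": -0.074, "z": -0.04, "rx": 0.37, "ry": 0.4, "rz": 0.89, "claw": 1},
    {"x": -0.289, "y": -0.074, "z": -0.04, "rx": 0.37, "ry": 0.4, "rz": 0.89, "claw": 1},
    {"x": -0.289, "y": -0.074, "z": -0.04, "rx": 0.37, "ry": 0.4, "rz": 0.89, "claw": 1},
  ],
)

```text
time: 12.67
tool_pos: [0.5697, 0.0166, 0.3566]
tool_rot: [2.975, 0.394, 0.766]
contact_force: [-0.1, 0.4, 0.1]
opening: 0.0915
grip_force: 0.0
```

```bash
python3 - <<'E'
from ik import *
s=robot.observe();print(s["tool_pos"],s["qpos"].round(2))
W=[.5634,-.2492];yw=.0905;Rw=frame([0,0,-1],[np.sin(yw),-np.cos(yw),0]);to([*W,.17],Rw)
E
```

```text
[0.56969365 0.0166281  0.35664253] [ 0.1   0.51  0.98 -0.39  1.84  0.8 ]
MOVE xyz [-0.137   0.1919  0.3633] rot [0.3713 0.4107 0.8887] rows>= 7.8
```

>>> step_arm(
  steps=[
    {"x": -0.137, "y": 0.192, "z": 0.363, "rx": 0.371, "ry": 0.411, "rz": 0.889, "claw": 1},
    {"x": -0.137, "y": 0.192, "z": 0.363, "rx": 0.371, "ry": 0.411, "rz": 0.889, "claw": 1},
    {"x": -0.137, "y": 0.192, "z": 0.363, "rx": 0.371, "ry": 0.411, "rz": 0.889, "claw": 1},
    {"x": -0.137, "y": 0.192, "z": 0.363, "rx": 0.371, "ry": 0.411, "rz": 0.889, "claw": 1},
    {"x": -0.137, "y": 0.192, "z": 0.363, "rx": 0.371, "ry": 0.411, "rz": 0.889, "claw": 1},
    {"x": -0.137, "y": 0.192, "z": 0.363, "rx": 0.371, "ry": 0.411, "rz": 0.889, "claw": 1},
    {"x": -0.137, "y": 0.192, "z": 0.363, "rx": 0.371, "ry": 0.411, "rz": 0.889, "claw": 1},
    {"x": -0.137, "y": 0.192, "z": 0.363, "rx": 0.371, "ry": 0.411, "rz": 0.889, "claw": 1},
    {"x": -0.137, "y": 0.192, "z": 0.363, "rx": 0.371, "ry": 0.411, "rz": 0.889, "claw": 1},
    {"x": -0.137, "y": 0.192, "z": 0.363, "rx": 0.371, "ry": 0.411, "rz": 0.889, "claw": 1},
  ],
)

```text
time: 13.5
tool_pos: [0.5638, -0.2475, 0.1678]
tool_rot: [-3.139, 0.003, 0.092]
contact_force: [0.6, 1.0, 0.1]
opening: 0.0913
grip_force: 0.0
```

```bash
cat > wf.py <<'E'
from ik import *
from scipy.optimize import least_squares
def wedgefit(P,p0=(.5634,-.2492,.0905)):
    c0=np.array(p0);Q=P.reshape(-1,3);R=lambda a:np.array([[np.cos(a),-np.sin(a)],[np.sin(a),np.cos(a)]])
    loc=(Q[:,:2]-c0[:2])@R(c0[2])
    k=(loc[:,0]>-.04)&(loc[:,0]<.13)&(abs(loc[:,1])<.055);Q=Q[k];loc=loc[k]
    t=Q[(Q[:,2]>.055)&(abs(loc[:,0])<.03)&(abs(loc[:,1])<.025)]
    print("tab top",len(t),t.mean(0).round(4),cv2.minAreaRect(t[:,:2].astype(np.float32)))
    b=Q[(Q[:,2]>.004)&(Q[:,2]<.026)];print("body rect",cv2.minAreaRect(b[:,:2].astype(np.float32)))
    return t
E
python3 - <<'E'
from wf import *
s,im,d,c,P=shot("w8.png");print(s["tool_pos"],s["time"],s["qpos"].round(2))
t=wedgefit(P)
cv2.imwrite("pics/w8c.png",cv2.resize(im[0:260,130:400],None,fx=2.2,fy=2.2))
W=[.5634,-.2492];yw=.0905;Rw=frame([0,0,-1],[np.sin(yw),-np.cos(yw),0]);to([*W,.029],Rw)
E
```

```text
[ 0.56381037 -0.2475328   0.1677938 ] 13.5 [-0.54  0.56  1.34  0.    1.25  0.94]
tab top 17491 [ 0.589  -0.2466  0.2654] ((0.5692328214645386, -0.24867716431617737), (0.048283904790878296, 0.04999762400984764), 5.206172943115234)
body rect ((0.6163177490234375, -0.2520412504673004), (0.15466506779193878, 0.09423890709877014), 5.089091777801514)
MOVE xyz [-0.002   0.0035  0.1871] rot [-0.0022  0.0003  0.0038] rows>= 3.4
```

View pics/w8c.png

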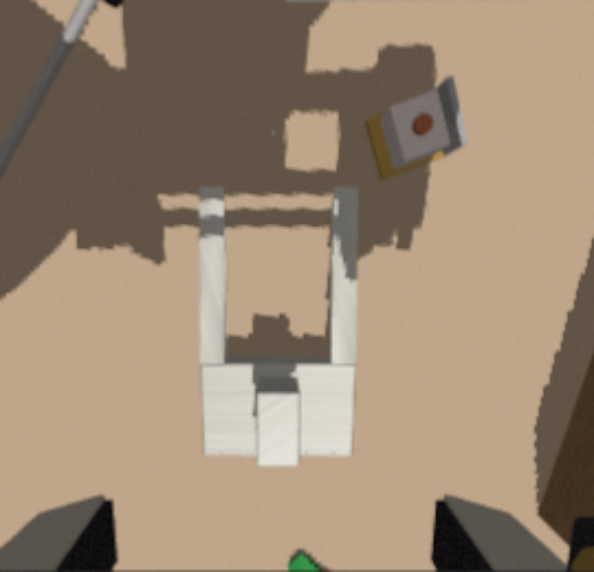

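The enlarged crop shows the grey aluminium wedge alone (tab at (277,428), tines up to (212,190) and (345,190)), square to the gripper. The green one is only just visible at the bottom edge (303,562).

```bash
sed -i 's/(Q\[:,2\]>.055)&/(Q[:,2]>.055)\&(Q[:,2]<.066)\&/' wf.py; python3 - <<'E'
from wf import *
P=np.load("w_w8.npz")["P"];wedgefit(P)
E
```

```text
tab top 690 [ 0.5639 -0.2491  0.0603] ((0.5632771253585815, -0.24916690587997437), (0.03624093532562256, 0.019714295864105225), 5.670618057250977)
body rect ((0.6163177490234375, -0.2520412504673004), (0.15466506779193878, 0.09423890709877014), 5.089091777801514)
```

>>> step_arm(
  steps=[
    {"x": -0.002, "y": 0.003, "z": 0.05, "rx": -0.002, "ry": 0, "rz": 0.004, "claw": 1},
    {"x": -0.002, "y": 0.003, "z": 0.09, "rx": -0.002, "ry": 0, "rz": 0.004, "claw": 1},
    {"x": -0.002, "y": 0.003, "z": 0.12, "rx": -0.002, "ry": 0, "rz": 0.004, "claw": 0.2},
    {"x": -0.002, "y": 0.003, "z": 0.12, "rx": -0.002, "ry": 0, "rz": 0.004, "claw": 0.2},
    {"x": -0.002, "y": 0.003, "z": 0.12, "rx": -0.002, "ry": 0, "rz": 0.004, "claw": 0.2},
  ],
)

```text
time: 13.97
tool_pos: [0.564, -0.2483, 0.0809]
tool_rot: [3.141, -0.001, 0.092]
contact_force: [0.4, -0.4, 0.0]
opening: 0.0765
grip_force: 0.0
```

```bash
python3 - <<'E'
from ik import *
s=robot.observe();print(s["tool_pos"],s["opening"])
W=[.5634,-.2492];yw=.0905;Rw=frame([0,0,-1],[np.sin(yw),-np.cos(yw),0]);to([*W,.030],Rw)
E
```

```text
[ 0.56398039 -0.24832579  0.0809227 ] 0.07646048947231436
MOVE xyz [-0.001   0.001   0.0679] rot [ 0.0011 -0.0015  0.0014] rows>= 1.2
```

>>> step_arm(
  steps=[
    {"x": -0.001, "y": 0.001, "z": 0.03, "rx": 0, "ry": 0, "rz": 0, "claw": 0.2},
    {"x": -0.001, "y": 0.001, "z": 0.055, "rx": 0, "ry": 0, "rz": 0, "claw": 0.2},
    {"x": -0.001, "y": 0.001, "z": 0.068, "rx": 0, "ry": 0, "rz": 0, "claw": 0.2},
    {"x": -0.001, "y": 0.001, "z": 0.068, "rx": 0, "ry": 0, "rz": 0, "claw": 0.2},
    {"x": -0.001, "y": 0.001, "z": 0.068, "rx": 0, "ry": 0, "rz": 0, "claw": 0.2},
  ],
)

```text
time: 14.38
tool_pos: [0.5637, -0.2513, 0.0313]
tool_rot: [3.139, -0.004, 0.089]
contact_force: [-0.4, -0.1, 0.2]
opening: 0.0553
grip_force: 0.0
```

>>> step_arm(
  steps=[
    {"x": 0, "y": 0, "z": 0, "rx": 0, "ry": 0, "rz": 0, "claw": -1},
    {"x": 0, "y": 0, "z": 0, "rx": 0, "ry": 0, "rz": 0, "claw": -1},
    {"x": 0, "y": 0, "z": 0, "rx": 0, "ry": 0, "rz": 0, "claw": -1},
    {"x": 0, "y": 0, "z": 0, "rx": 0, "ry": 0, "rz": 0, "claw": -1},
    {"x": 0, "y": 0, "z": 0, "rx": 0, "ry": 0, "rz": 0, "claw": -1},
    {"x": 0, "y": 0, "z": 0, "rx": 0, "ry": 0, "rz": 0, "claw": -1},
    {"x": 0, "y": 0, "z": 0, "rx": 0, "ry": 0, "rz": 0, "claw": -1},
    {"x": 0, "y": 0, "z": 0, "rx": 0, "ry": 0, "rz": 0, "claw": -1},
    {"x": 0, "y": 0, "z": 0, "rx": 0, "ry": 0, "rz": 0, "claw": -1},
  ],
  squeeze=55,
)

```text
time: 15.13
tool_pos: [0.5626, -0.2508, 0.0302]
tool_rot: [3.141, -0.002, 0.088]
contact_force: [-2.2, 5.5, 5.5]
opening: 0.0196
grip_force: 55.0
```

```bash
python3 - <<'E'
from wf import *
s,im,d,c,P=shot();print(s["tool_pos"],s["tool_rot"],s["opening"],s["grip_force"],s["contact_force"],s["time"])
Q=P.reshape(-1,3);yw=.0905;R=np.array([[np.cos(yw),-np.sin(yw)],[np.sin(yw),np.cos(yw)]]);l=(Q[:,:2]-[.5634,-.2492])@R
k=(l[:,0]>.03)&(l[:,0]<.125)&(abs(l[:,1])<.05)&(Q[:,2]>.0035)&(Q[:,2]<.03);A=l[k]
print("tines",k.sum(),cv2.minAreaRect(A.astype(np.float32)),np.percentile(A[:,0],[99,99.9]))
# plan: heading toward post radial
post=np.array([.6255,.035]);hd=.057;q=s["qpos"]
for xo,z in((.155,.045),(.155,.03),(.083,.03)):
    h=np.array([np.cos(hd),np.sin(hd)]);Rw=frame([0,0,-1],[np.sin(hd),-np.cos(hd),0]);q,e=ik([*(post-xo*h),z],Rw,q);print(post-xo*h,q.round(2),e)
E
```

```text
[ 0.56259777 -0.25081872  0.03018415] [ 3.14080757e+00 -2.03076699e-03  8.79922628e-02] 0.01964744093565257 54.9713408946991 [-2.20250837  5.4690353   5.53639724] 15.1333
tines 5824 ((0.07746686041355133, -0.005601596087217331), (0.09491775929927826, 0.08870550245046616), 0.000845446833409369) [0.11754163 0.12454512]
[0.47075173 0.02616978] [-0.11  0.49  1.89  0.    0.76  1.41] 1.4735659204530202e-13
[0.47075173 0.02616978] [-0.11  0.51  1.9   0.    0.72  1.41] 8.090665952773039e-13
[0.5426348  0.03027156] [-0.09  0.61  1.7   0.    0.83  1.43] 9.049568365832434e-09
```

```bash
python3 - <<'E'
from ik import *
hd=.057;Rw=frame([0,0,-1],[np.sin(hd),-np.cos(hd),0]);s=robot.observe()
for p in([.5626,-.2508,.055],[.50,-.17,.055],[.470,.026,.055]): to(p,Rw,s)
E
```

```text
MOVE xyz [ 0.0001 -0.     -0.0331] rot [ 0.001  -0.0026  0.0395] rows>= 0.6
MOVE xyz [-0.0736 -0.1147 -0.0333] rot [ 0.001  -0.0026  0.0395] rows>= 2.5
MOVE xyz [-0.0905 -0.3785 -0.0336] rot [ 0.001  -0.0026  0.0395] rows>= 7.0
```

>>> step_arm(
  steps=[
    {"x": 0, "y": 0, "z": -0.015, "rx": 0, "ry": 0, "rz": 0, "claw": -1},
    {"x": 0, "y": 0, "z": -0.033, "rx": 0, "ry": 0, "rz": 0.04, "claw": -1},
    {"x": -0.03, "y": -0.04, "z": -0.033, "rx": 0, "ry": 0, "rz": 0.04, "claw": -1},
    {"x": -0.055, "y": -0.08, "z": -0.033, "rx": 0, "ry": 0, "rz": 0.04, "claw": -1},
    {"x": -0.074, "y": -0.115, "z": -0.033, "rx": 0, "ry": 0, "rz": 0.04, "claw": -1},
    {"x": -0.08, "y": -0.16, "z": -0.033, "rx": 0, "ry": 0, "rz": 0.04, "claw": -1},
    {"x": -0.083, "y": -0.21, "z": -0.033, "rx": 0, "ry": 0, "rz": 0.04, "claw": -1},
    {"x": -0.086, "y": -0.26, "z": -0.033, "rx": 0, "ry": 0, "rz": 0.04, "claw": -1},
    {"x": -0.088, "y": -0.31, "z": -0.033, "rx": 0, "ry": 0, "rz": 0.04, "claw": -1},
    {"x": -0.09, "y": -0.35, "z": -0.034, "rx": 0, "ry": 0, "rz": 0.04, "claw": -1},
    {"x": -0.09, "y": -0.378, "z": -0.034, "rx": 0, "ry": 0, "rz": 0.04, "claw": -1},
    {"x": -0.09, "y": -0.378, "z": -0.034, "rx": 0, "ry": 0, "rz": 0.04, "claw": -1},
  ],
)

```text
time: 16.18
tool_pos: [0.4695, 0.0282, 0.0549]
tool_rot: [3.141, -0.001, 0.06]
contact_force: [-1.1, -0.7, -4.3]
opening: 0.0196
grip_force: 55.0
```

```bash
cat >> wf.py <<'E'
def look(fn=None,top=True):
    s,im,d,c,P=shot(fn);Q=P.reshape(-1,3);print("tcp",s["tool_pos"].round(4),s["tool_rot"].round(3),"F",s["contact_force"].round(1),"open",round(s["opening"],4),s["grip_force"].round(1),"t",s["time"])
    yw=s["tool_rot"][2];R=np.array([[np.cos(yw),-np.sin(yw)],[np.sin(yw),np.cos(yw)]]);l=(Q[:,:2]-s["tool_pos"][:2])@R
    dz=Q[:,2]
    for sg in(1,-1):   # tines, tool frame with y left
        k=(l[:,0]>.04)&(l[:,0]<.09)&(sg*l[:,1]>.0285)&(sg*l[:,1]<.0385)&(dz>.004)&(dz<.06)
        if k.sum()<10: print("tine",sg,k.sum());continue
        a=np.polyfit(l[k,0],dz[k],1);print("tine",sg,k.sum(),"slope",a[0].round(4),"(nom -.2235) z at .0675:",np.polyval(a,.0675).round(4),"(nom .0145)")
    k=(dz>.003+max(0,s["tool_pos"][2]-.032))&(dz<.05)&(l[:,0]>.05)&(l[:,0]<.118)&(abs(l[:,1])<.043)
    print("y edges",np.percentile(l[k,1],[1,99]).round(4),"x tip",np.percentile(l[k,0],[98,99.5]).round(4))
    r=np.hypot(Q[:,0]-.6255,Q[:,1]-.035);F=Q[(r>.029)&(r<.034)&(dz>.008)&(dz<.035)&(Q[:,0]>.6)]
    if len(F)>30:
        A=np.c_[F[:,:2]-[.6255,.035],np.ones(len(F))];x=np.linalg.lstsq(A,F[:,2],rcond=None)[0];print("flange",len(F),x.round(4),"rms",np.std(A@x-F[:,2]).round(5))
    T=Q[(r<.035)&(dz>.03)&(dz<.095)]
    if len(T)>50:
        f=least_squares(lambda p:np.hypot(T[:,0]-p[0]-p[2]*(T[:,2]-.06),T[:,1]-p[1]-p[3]*(T[:,2]-.06))-.023,[.6255,.035,0,0],loss="soft_l1",f_scale=.001);print("tube",len(T),f.x.round(4),np.std(f.fun).round(4))
    return s,P
E
python3 - <<'E'
from wf import *
s,P=look("w9.png")
hd=.057;Rw=frame([0,0,-1],[np.sin(hd),-np.cos(hd),0]);h=np.array([np.cos(hd),np.sin(hd)])
p=np.array([.6258,.0354])-.155*h
to([*p,.045],Rw);to([*p,.0302],Rw)
E
```

```text
Traceback (most recent call last):
  File "wf.py", line 12, in look
    s,im,d,c,P=shot(fn);Q=P.reshape(-1,3);print("tcp",s["tool_pos"].round(4),s["tool_rot"].round(3),"F",s["contact_force"].round(1),"open",round(s["opening"],4),s["grip_force"].round(1),"t",s["time"])
                                                                                                                                                                 ^^^^^^^^^^^^^^^^^^^^^
AttributeError: 'float' object has no attribute 'round'
```

View pics/w9.png

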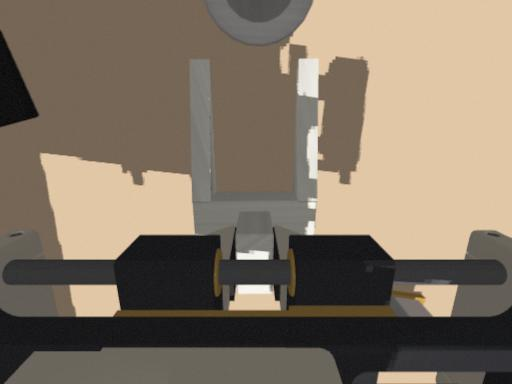

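The wedge is held in the gripper (tab at (254,225)). The tines at (201,65) and (308,65) point at the cover's flange (258,20), a few pixels off-centre.

```bash
sed -i 's/s\["grip_force"\].round(1)/s["grip_force"]/' wf.py; python3 - <<'E'
from wf import *
s,P=look("w9.png")
hd=.057;Rw=frame([0,0,-1],[np.sin(hd),-np.cos(hd),0]);h=np.array([np.cos(hd),np.sin(hd)])
p=np.array([.6258,.0354])-.155*h
to([*p,.035],Rw);to([*p,.0302],Rw)
E
```

```text
tcp [0.4702 0.0265 0.0549] [ 3.14e+00 -2.00e-03  6.00e-02] F [-0.4 -1.  -3.5] open 0.0194 54.96798634529114 t 16.2333
tine 1 1332 slope -0.2258 (nom -.2235) z at .0675: 0.0396 (nom .0145)
tine -1 1343 slope -0.2239 (nom -.2235) z at .0675: 0.0399 (nom .0145)
y edges [-0.0387  0.0398] x tip [0.1092 0.11  ]
flange 578 [-0.0059 -0.0007  0.0162] rms 0.00074
tube 654 [ 6.262e-01  3.570e-02 -3.000e-03 -1.000e-04] 0.0003
MOVE xyz [ 0.0005 -0.0017  0.0266] rot [ 0.0029 -0.0035  0.002 ] rows>= 0.5
MOVE xyz [ 0.0005 -0.0017  0.033 ] rot [ 0.0029 -0.0035  0.002 ] rows>= 0.6
```

>>> step_arm(
  steps=[
    {"x": 0.001, "y": -0.002, "z": 0.015, "rx": 0.003, "ry": -0.003, "rz": 0.002, "claw": -1},
    {"x": 0.001, "y": -0.002, "z": 0.027, "rx": 0.003, "ry": -0.003, "rz": 0.002, "claw": -1},
    {"x": 0.001, "y": -0.002, "z": 0.032, "rx": 0.003, "ry": -0.003, "rz": 0.002, "claw": -1},
    {"x": 0.001, "y": -0.002, "z": 0.032, "rx": 0.003, "ry": -0.003, "rz": 0.002, "claw": -1},
    {"x": 0.001, "y": -0.002, "z": 0.032, "rx": 0.003, "ry": -0.003, "rz": 0.002, "claw": -1},
    {"x": 0.001, "y": -0.002, "z": 0.032, "rx": 0.003, "ry": -0.003, "rz": 0.002, "claw": -1},
    {"x": 0.001, "y": -0.002, "z": 0.032, "rx": 0.003, "ry": -0.003, "rz": 0.002, "claw": -1},
  ],
)

```text
time: 16.87
tool_pos: [0.4712, 0.0261, 0.0303]
tool_rot: [-3.141, 0.001, 0.054]
contact_force: [-0.2, 0.2, -2.2]
opening: 0.0196
grip_force: 55.0
```

```bash
python3 - <<'E'
from wf import *
s,P=look()
hd=.057;Rw=frame([0,0,-1],[np.sin(hd),-np.cos(hd),0]);h=np.array([np.cos(hd),np.sin(hd)])
for a in(.155,.105,.09): to([*(np.array([.6256,.0352])-a*h),.0302],Rw)
E
```

```text
tcp [0.4712 0.0261 0.0303] [-3.141e+00  1.000e-03  5.400e-02] F [-0.2  0.2 -2.2] open 0.0196 54.99071538448334 t 16.8667
tine 1 1345 slope -0.2264 (nom -.2235) z at .0675: 0.015 (nom .0145)
tine -1 1353 slope -0.2278 (nom -.2235) z at .0675: 0.0151 (nom .0145)
y edges [-0.0388  0.0397] x tip [0.1093 0.1104]
flange 424 [-0.0005  0.0015  0.0164] rms 0.00068
MOVE xyz [-0.0004 -0.0002  0.0001] rot [-0.001   0.0008 -0.0036] rows>= 0.0
MOVE xyz [ 0.0663 -0.0004  0.0001] rot [-0.001   0.0008 -0.0036] rows>= 1.2
MOVE xyz [ 0.0863 -0.0005  0.0001] rot [-0.001   0.0008 -0.0036] rows>= 1.6
```

>>> step_arm(
  steps=[
    {"x": 0.01, "y": 0, "z": 0.001, "rx": 0, "ry": 0, "rz": -0.003, "claw": -1},
    {"x": 0.02, "y": 0, "z": 0.001, "rx": 0, "ry": 0, "rz": -0.003, "claw": -1},
    {"x": 0.03, "y": 0, "z": 0.001, "rx": 0, "ry": 0, "rz": -0.003, "claw": -1},
    {"x": 0.04, "y": 0, "z": 0.001, "rx": 0, "ry": 0, "rz": -0.003, "claw": -1},
    {"x": 0.05, "y": 0, "z": 0.001, "rx": 0, "ry": 0, "rz": -0.003, "claw": -1},
    {"x": 0.06, "y": 0, "z": 0.001, "rx": 0, "ry": 0, "rz": -0.003, "claw": -1},
    {"x": 0.066, "y": 0, "z": 0.001, "rx": 0, "ry": 0, "rz": -0.003, "claw": -1},
    {"x": 0.066, "y": 0, "z": 0.001, "rx": 0, "ry": 0, "rz": -0.003, "claw": -1},
    {"x": 0.066, "y": 0, "z": 0.001, "rx": 0, "ry": 0, "rz": -0.003, "claw": -1},
  ],
)

```text
time: 17.67
tool_pos: [0.5216, 0.0293, 0.0301]
tool_rot: [-3.141, -0.002, 0.057]
contact_force: [0.7, 0.3, 0.9]
opening: 0.0198
grip_force: 55.0
```

```bash
cat > chk.py <<'E'
from wf import *
s,P=look("wc.png")
h=np.array([np.cos(.057),np.sin(.057)]);print("TCP before axis",((np.array([.6256,.0352])-s["tool_pos"][:2])@h).round(4),"lateral",((np.array([.6256,.0352])-s["tool_pos"][:2])@[-h[1],h[0]]).round(4),"yaw",s["tool_rot"][2].round(4))
im,d=read_camera("scene");Q=cloud(d,cam("scene")).reshape(-1,3);cv2.imwrite("pics/sc.png",im)
r=np.hypot(Q[:,0]-.6255,Q[:,1]-.035);T=Q[(r<.017)&(Q[:,2]>.095)];print("scene closed end z",len(T),np.median(T[:,2]).round(4))
Q=P.reshape(-1,3);r=np.hypot(Q[:,0]-.6255,Q[:,1]-.035);T=Q[(r<.018)&(Q[:,2]>.095)&(Q[:,2]<.12)]
if len(T)>20: print("wrist closed end",len(T),np.median(T[:,2]).round(4))
E
python3 chk.py
```

```text
tcp [0.5216 0.0293 0.0301] [-3.141e+00 -2.000e-03  5.700e-02] F [0.7 0.3 0.9] open 0.0198 54.999995827674866 t 17.6667
tine 1 1335 slope -0.1989 (nom -.2235) z at .0675: 0.0155 (nom .0145)
tine -1 1335 slope -0.2064 (nom -.2235) z at .0675: 0.0154 (nom .0145)
y edges [-0.0388  0.0394] x tip [0.101  0.1051]
flange 783 [-0.0079  0.0011  0.0163] rms 0.00068
tube 395 [ 0.6263  0.0358 -0.001   0.0019] 0.0001
TCP before axis 0.1041 lateral -0.0001 yaw 0.0572
scene closed end z 95 0.1005
wrist closed end 8501 0.1024
```

>>> step_arm(
  steps=[
    {"x": 0.005, "y": 0, "z": 0, "rx": 0, "ry": 0, "rz": 0, "claw": -1},
    {"x": 0.01, "y": 0, "z": 0, "rx": 0, "ry": 0, "rz": 0, "claw": -1},
    {"x": 0.015, "y": 0, "z": 0, "rx": 0, "ry": 0, "rz": 0, "claw": -1},
    {"x": 0.019, "y": 0, "z": 0, "rx": 0, "ry": 0, "rz": 0, "claw": -1},
    {"x": 0.019, "y": 0, "z": 0, "rx": 0, "ry": 0, "rz": 0, "claw": -1},
    {"x": 0.019, "y": 0, "z": 0, "rx": 0, "ry": 0, "rz": 0, "claw": -1},
  ],
)

```text
time: 18.27
tool_pos: [0.5287, 0.0301, 0.03]
tool_rot: [-3.14, 0.013, 0.058]
contact_force: [-22.1, -3.0, 20.6]
opening: 0.0197
grip_force: 55.0
```

```bash
cat >> chk.py <<'E'
A=np.c_[T[:,:2]-[.6255,.035],np.ones(len(T))];x=np.linalg.lstsq(A,T[:,2],rcond=None)[0];print("closed end plane",x.round(4),np.std(A@x-T[:,2]).round(5))
E
python3 chk.py
```

```text
tcp [0.5287 0.0301 0.03  ] [-3.14   0.013  0.058] F [-22.1  -3.   20.6] open 0.0197 55.00852346420288 t 18.2667
tine 1 1251 slope -0.2056 (nom -.2235) z at .0675: 0.0153 (nom .0145)
tine -1 1203 slope -0.2034 (nom -.2235) z at .0675: 0.0153 (nom .0145)
y edges [-0.039   0.0393] x tip [0.0867 0.0905]
flange 360 [-0.0011  0.0009  0.0164] rms 0.0007
TCP before axis 0.0971 lateral -0.0004 yaw 0.058
scene closed end z 93 0.1006
wrist closed end 12016 0.1025
closed end plane [-0.0026 -0.0002  0.1025] 0.00068
```

>>> step_arm(
  steps=[
    {"x": 0, "y": 0, "z": -0.001, "rx": 0, "ry": 0, "rz": 0, "claw": -1},
    {"x": 0, "y": 0, "z": -0.002, "rx": 0, "ry": 0, "rz": 0, "claw": -1},
    {"x": 0, "y": 0, "z": -0.002, "rx": 0, "ry": 0, "rz": 0, "claw": -1},
    {"x": 0, "y": 0, "z": -0.002, "rx": 0, "ry": 0, "rz": 0, "claw": -1},
  ],
)

```text
time: 18.7
tool_pos: [0.5291, 0.0303, 0.0301]
tool_rot: [-3.14, 0.013, 0.058]
contact_force: [-16.2, -0.7, 5.8]
opening: 0.0196
grip_force: 55.0
```

```bash
python3 chk.py; python3 -c "
from h import *
im=cv2.imread('pics/wc.png');cv2.imwrite('pics/wcc.png',cv2.resize(im[0:240,130:390],None,fx=2.4,fy=2.4,interpolation=cv2.INTER_CUBIC))"
```

```text
tcp [0.5291 0.0303 0.0301] [-3.14   0.013  0.058] F [-16.2  -0.7   5.8] open 0.0196 55.00447690486908 t 18.7
tine 1 1242 slope -0.2101 (nom -.2235) z at .0675: 0.0153 (nom .0145)
tine -1 1166 slope -0.2059 (nom -.2235) z at .0675: 0.0153 (nom .0145)
y edges [-0.0391  0.0392] x tip [0.0857 0.089 ]
flange 317 [0.046  0.0003 0.0174] rms 0.00067
TCP before axis 0.0966 lateral -0.0006 yaw 0.0576
scene closed end z 91 0.1009
wrist closed end 12155 0.1025
closed end plane [ 0.0011 -0.0014  0.1025] 0.00068
```

View pics/wcc.png

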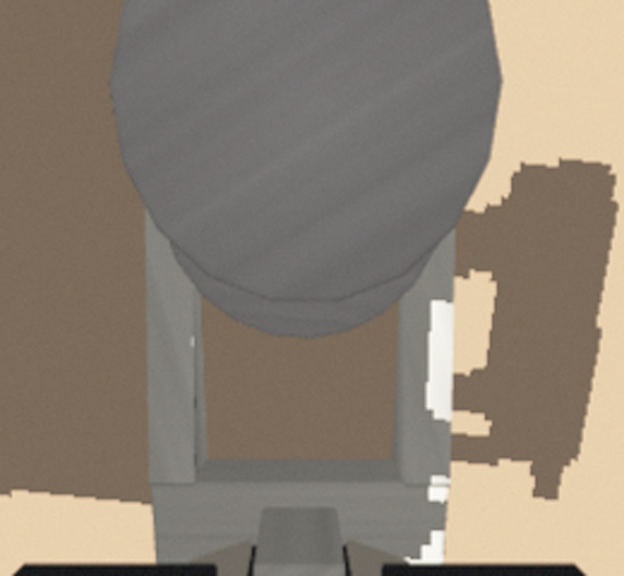

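The crop shows both tines symmetrically under the flange, at (170,340) and (425,340). The wedge is just held by friction, so I relieve the down-press and continue.

>>> step_arm(
  steps=[
    {"x": 0, "y": 0, "z": -0.001, "rx": 0, "ry": 0, "rz": 0, "claw": -1},
    {"x": 0, "y": 0, "z": -0.001, "rx": 0, "ry": 0, "rz": 0, "claw": -1},
    {"x": 0, "y": 0, "z": -0.001, "rx": 0, "ry": 0, "rz": 0, "claw": -1},
    {"x": 0, "y": 0, "z": -0.001, "rx": 0, "ry": 0, "rz": 0, "claw": -1},
  ],
)

```text
time: 19.13
tool_pos: [0.5292, 0.0303, 0.0304]
tool_rot: [-3.14, 0.013, 0.058]
contact_force: [-14.1, -1.5, 0.3]
opening: 0.02
grip_force: 55.0
```

```bash
python3 chk.py
```

```text
tcp [0.5292 0.0303 0.0304] [-3.14   0.013  0.058] F [-14.1  -1.5   0.3] open 0.02 55.001914501190186 t 19.1333
tine 1 1223 slope -0.2174 (nom -.2235) z at .0675: 0.0153 (nom .0145)
tine -1 1162 slope -0.2125 (nom -.2235) z at .0675: 0.0153 (nom .0145)
y edges [-0.039   0.0393] x tip [0.0855 0.089 ]
flange 301 [-0.0045 -0.0007  0.0163] rms 0.00059
TCP before axis 0.0965 lateral -0.0006 yaw 0.0575
scene closed end z 92 0.1005
wrist closed end 12130 0.1026
closed end plane [ 0.0036 -0.0016  0.1026] 0.00067
```

>>> step_arm(
  steps=[
    {"x": 0.002, "y": 0, "z": 0, "rx": 0, "ry": 0.015, "rz": 0, "claw": -1},
    {"x": 0.004, "y": 0, "z": 0, "rx": 0, "ry": 0.015, "rz": 0, "claw": -1},
    {"x": 0.004, "y": 0, "z": 0, "rx": 0, "ry": 0.015, "rz": 0, "claw": -1},
    {"x": 0.004, "y": 0, "z": 0, "rx": 0, "ry": 0.015, "rz": 0, "claw": -1},
  ],
)

```text
time: 19.57
tool_pos: [0.5302, 0.0304, 0.03]
tool_rot: [-3.139, 0.005, 0.058]
contact_force: [-18.3, -1.6, 4.3]
opening: 0.0195
grip_force: 55.0
```

```bash
python3 chk.py
```

```text
tcp [0.5302 0.0304 0.03  ] [-3.139  0.005  0.058] F [-18.3  -1.6   4.3] open 0.0195 55.010406374931335 t 19.5667
tine 1 1208 slope -0.2108 (nom -.2235) z at .0675: 0.0152 (nom .0145)
tine -1 1133 slope -0.2047 (nom -.2235) z at .0675: 0.0152 (nom .0145)
y edges [-0.0391  0.0392] x tip [0.0851 0.0883]
flange 300 [-0.0211 -0.003   0.016 ] rms 0.00064
TCP before axis 0.0955 lateral -0.0007 yaw 0.0577
scene closed end z 92 0.1008
wrist closed end 12275 0.1026
closed end plane [ 0.0032 -0.0032  0.1026] 0.00067
```

>>> step_arm(
  steps=[
    {"x": 0.002, "y": 0, "z": -0.0005, "rx": 0, "ry": 0.007, "rz": 0, "claw": -1},
    {"x": 0.004, "y": 0, "z": -0.0005, "rx": 0, "ry": 0.007, "rz": 0, "claw": -1},
    {"x": 0.006, "y": 0, "z": -0.0005, "rx": 0, "ry": 0.007, "rz": 0, "claw": -1},
    {"x": 0.006, "y": 0, "z": -0.0005, "rx": 0, "ry": 0.007, "rz": 0, "claw": -1},
  ],
  squeeze=60,
)

```text
time: 20.0
tool_pos: [0.5313, 0.0306, 0.03]
tool_rot: [-3.139, 0.007, 0.058]
contact_force: [-29.2, -3.9, 12.5]
opening: 0.0199
grip_force: 60.0
```

```bash
cat >> chk.py <<'E'
yw=s["tool_rot"][2];Rm=np.array([[np.cos(yw),-np.sin(yw)],[np.sin(yw),np.cos(yw)]]);l=(Q[:,:2]-s["tool_pos"][:2])@Rm
b=(abs(l[:,1])<.024)&(l[:,0]>.015)&(l[:,0]<.04)&(Q[:,2]>.019)&(Q[:,2]<.03);print("block front x (nom .025)",np.percentile(l[b,0],[95,99]).round(4) if b.sum()>10 else b.sum())
E
python3 chk.py
```

```text
tcp [0.5313 0.0306 0.03  ] [-3.139  0.007  0.058] F [-29.2  -3.9  12.5] open 0.0199 60.02524495124817 t 20.0
tine 1 1128 slope -0.2209 (nom -.2235) z at .0675: 0.015 (nom .0145)
tine -1 1054 slope -0.2199 (nom -.2235) z at .0675: 0.015 (nom .0145)
y edges [-0.0392  0.0391] x tip [0.0821 0.0856]
flange 139 [-0.0314 -0.0041  0.0159] rms 0.00064
TCP before axis 0.0944 lateral -0.0008 yaw 0.058
scene closed end z 88 0.1009
wrist closed end 12684 0.1028
closed end plane [ 0.0087 -0.0041  0.1028] 0.00068
block front x (nom .025) [0.0254 0.0256]
```

>>> step_arm(
  steps=[
    {"x": 0, "y": 0, "z": -0.0007, "rx": 0, "ry": 0.005, "rz": 0, "claw": -1},
    {"x": 0, "y": 0, "z": -0.0014, "rx": 0, "ry": 0.005, "rz": 0, "claw": -1},
    {"x": 0, "y": 0, "z": -0.002, "rx": 0, "ry": 0.005, "rz": 0, "claw": -1},
    {"x": 0, "y": 0, "z": -0.002, "rx": 0, "ry": 0.005, "rz": 0, "claw": -1},
  ],
)

```text
time: 20.43
tool_pos: [0.5318, 0.0308, 0.0301]
tool_rot: [-3.139, 0.003, 0.058]
contact_force: [-21.9, -2.2, -2.8]
opening: 0.0194
grip_force: 60.0
```

```bash
python3 chk.py; python3 -c "
import cv2
im=cv2.imread('pics/sc.png');cv2.imwrite('pics/scc.png',cv2.resize(im[185:285,215:325],None,fx=5.5,fy=5.5,interpolation=cv2.INTER_CUBIC))"
```

```text
tcp [0.5318 0.0308 0.0301] [-3.139e+00  3.000e-03  5.800e-02] F [-21.9  -2.2  -2.8] open 0.0194 60.0209105014801 t 20.4333
tine 1 1094 slope -0.2256 (nom -.2235) z at .0675: 0.015 (nom .0145)
tine -1 1025 slope -0.2178 (nom -.2235) z at .0675: 0.0151 (nom .0145)
y edges [-0.0393  0.0391] x tip [0.081  0.0846]
flange 110 [ 0.0311 -0.0043  0.0173] rms 0.00061
TCP before axis 0.0939 lateral -0.0009 yaw 0.0575
scene closed end z 91 0.1013
wrist closed end 12656 0.1029
closed end plane [ 0.0145 -0.0041  0.1029] 0.00067
block front x (nom .025) [0.0254 0.0256]
```

View pics/scc.png

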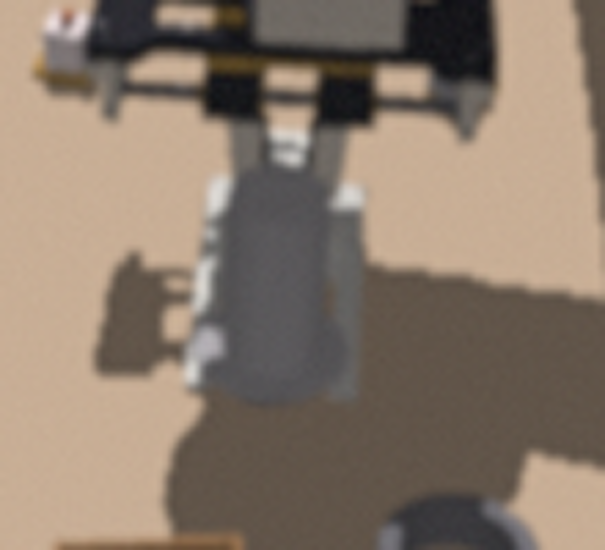

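>>> step_arm(
  steps=[
    {"x": 0.002, "y": 0, "z": -0.0005, "rx": 0, "ry": 0.003, "rz": 0, "claw": -1},
    {"x": 0.004, "y": 0, "z": -0.0005, "rx": 0, "ry": 0.003, "rz": 0, "claw": -1},
    {"x": 0.004, "y": 0, "z": -0.0005, "rx": 0, "ry": 0.003, "rz": 0, "claw": -1},
    {"x": 0.004, "y": 0, "z": -0.0005, "rx": 0, "ry": 0.003, "rz": 0, "claw": -1},
    {"x": 0.004, "y": 0, "z": -0.0005, "rx": 0, "ry": 0.003, "rz": 0, "claw": -1},
    {"x": 0.004, "y": 0, "z": -0.0005, "rx": 0, "ry": 0.003, "rz": 0, "claw": -1},
    {"x": 0.004, "y": 0, "z": -0.0005, "rx": 0, "ry": 0.003, "rz": 0, "claw": -1},
    {"x": 0.004, "y": 0, "z": -0.0005, "rx": 0, "ry": 0.003, "rz": 0, "claw": -1},
  ],
)

```text
time: 21.2
tool_pos: [0.5326, 0.031, 0.0301]
tool_rot: [-3.138, 0.005, 0.058]
contact_force: [-28.1, -3.3, 1.1]
opening: 0.0198
grip_force: 60.0
```

```bash
python3 chk.py
```

```text
tcp [0.5326 0.031  0.0301] [-3.138  0.005  0.058] F [-28.1  -3.3   1.1] open 0.0198 60.040483474731445 t 21.2
tine 1 1029 slope -0.2253 (nom -.2235) z at .0675: 0.0151 (nom .0145)
tine -1 947 slope -0.2231 (nom -.2235) z at .0675: 0.0149 (nom .0145)
y edges [-0.0394  0.0391] x tip [0.0786 0.0821]
TCP before axis 0.0931 lateral -0.0011 yaw 0.0576
scene closed end z 96 0.1013
wrist closed end 12960 0.1031
closed end plane [ 0.0192 -0.0034  0.1031] 0.00067
block front x (nom .025) [0.0254 0.0255]
```

```bash
cat > lean.py <<'E'
from wf import *
def ana(P,n):
    Q=P.reshape(-1,3);r=np.hypot(Q[:,0]-.6255,Q[:,1]-.035)
    T=Q[(r<.03)&(Q[:,2]>.098)&(Q[:,2]<.108)]
    if len(T)>20: print(n,"top disc",len(T),cv2.minEnclosingCircle(T[:,:2].astype(np.float32)),"x ext",np.percentile(T[:,0],[.5,99.5]).round(4),"y",np.percentile(T[:,1],[.5,99.5]).round(4))
    T=Q[(r<.035)&(Q[:,2]>.025)&(Q[:,2]<.095)]
    if len(T)>30:
        f=least_squares(lambda p:np.hypot(T[:,0]-p[0]-p[2]*(T[:,2]-.06),T[:,1]-p[1]-p[3]*(T[:,2]-.06))-.023,[.6255,.035,0,0],loss="soft_l1",f_scale=.001);print(n,"tube",len(T),f.x.round(4),np.std(f.fun).round(4))
    F=Q[(r>.0275)&(r<.0345)&(Q[:,2]>.010)&(Q[:,2]<.03)]
    for a,b in((-180,-135),(-135,-90),(-90,-45),(-45,0),(0,45),(45,90),(90,135),(135,180)):
        an=np.degrees(np.arctan2(F[:,1]-.035,F[:,0]-.6255));k=(an>=a)&(an<b)
        if k.sum()>3: print("   ",a,b,k.sum(),np.median(F[k,2]).round(4))
if __name__=="__main__":
    print("initial w7");ana(np.load("w_w7.npz")["P"],"w7")
    im,d=read_camera("scene");ana(cloud(d,cam("scene")),"scene now")
    im,d=read_camera("top");ana(cloud(d,cam("top")),"top now")
    ana(np.load("w_wc.npz")["P"],"wrist now")
    s=robot.observe();print(s["torque"],s["contact_force"],s["qpos"].round(3),s["joint_efforts"].round(1))
E
python3 lean.py
```

```text
initial w7
w7 top disc 648 ((0.6259427070617676, 0.03697371855378151), 0.023544281721115112) x ext [0.6041 0.6482] y [0.0146 0.0595]
w7 tube 1764 [6.261e-01 3.580e-02 6.000e-04 1.400e-03] 0.0005
    -180 -135 41 0.0162
    -45 0 44 0.0162
    0 45 68 0.0161
    45 90 76 0.0161
    90 135 79 0.016
    135 180 69 0.0161
scene now top disc 181 ((0.6265753507614136, 0.03498968482017517), 0.02450762689113617) x ext [0.6029 0.6492] y [0.0125 0.0562]
scene now tube 417 [ 0.6263  0.0347 -0.0186  0.0048] 0.001
    -135 -90 11 0.0158
    -90 -45 17 0.0154
    -45 0 17 0.0161
    0 45 21 0.0158
    45 90 17 0.0156
    90 135 14 0.0145
wrist now top disc 18628 ((0.6247463226318359, 0.03549440950155258), 0.023046882823109627) x ext [0.6033 0.6392] y [0.0139 0.0573]
    -180 -135 207 0.0164
    135 180 176 0.0163
[-0.85010978  4.85248872 -0.31147796] [-28.1171867   -2.90298628   0.82572362] [-0.087  0.597  1.727  0.003  0.824  1.424] [  1.2 -53.1 -33.6   1.4  -8.6  -0.3]
```

>>> step_arm(
  steps=[
    {"x": -0.006, "y": 0, "z": 0.002, "rx": 0, "ry": -0.01, "rz": 0, "claw": -1},
    {"x": -0.012, "y": 0, "z": 0.004, "rx": 0, "ry": -0.02, "rz": 0, "claw": -1},
    {"x": -0.018, "y": 0, "z": 0.006, "rx": 0, "ry": -0.03, "rz": 0, "claw": -1},
    {"x": -0.025, "y": 0, "z": 0.006, "rx": 0, "ry": -0.03, "rz": 0, "claw": -1},
    {"x": -0.033, "y": 0, "z": 0.006, "rx": 0, "ry": -0.03, "rz": 0, "claw": -1},
    {"x": -0.033, "y": 0, "z": 0.006, "rx": 0, "ry": -0.03, "rz": 0, "claw": -1},
    {"x": -0.033, "y": 0, "z": 0.006, "rx": 0, "ry": -0.03, "rz": 0, "claw": -1},
  ],
)

```text
time: 21.98
tool_pos: [0.5221, 0.0292, 0.0302]
tool_rot: [-3.141, -0.003, 0.057]
contact_force: [2.7, 1.2, 5.1]
opening: 0.0199
grip_force: 60.0
```

```bash
python3 chk.py; python3 lean.py | tail -12
```

```text
tcp [0.5221 0.0292 0.0302] [-3.141e+00 -3.000e-03  5.700e-02] F [2.7 1.2 5.1] open 0.0199 60.000463128089905 t 21.9833
tine 1 1332 slope -0.1927 (nom -.2235) z at .0675: 0.016 (nom .0145)
tine -1 1330 slope -0.1846 (nom -.2235) z at .0675: 0.0161 (nom .0145)
y edges [-0.0389  0.0394] x tip [0.0983 0.1024]
flange 676 [-0.0052 -0.0023  0.0165] rms 0.00065
tube 304 [0.6249 0.0348 0.0034 0.0017] 0.0001
TCP before axis 0.1037 lateral 0.0001 yaw 0.057
scene closed end z 89 0.1006
wrist closed end 8673 0.1025
closed end plane [-0.0056 -0.0011  0.1025] 0.00069
block front x (nom .025) [0.0256 0.0258]
    -90 -45 19 0.0144
    -45 0 20 0.0141
    0 45 20 0.0146
    45 90 21 0.0143
    90 135 16 0.0144
wrist now top disc 13432 ((0.6238257884979248, 0.03498614951968193), 0.022905077785253525) x ext [0.6026 0.6291] y [0.013  0.0567]
wrist now tube 311 [0.6249 0.0348 0.0035 0.0019] 0.0001
    -180 -135 475 0.0166
    -135 -90 361 0.0166
    90 135 332 0.0165
    135 180 482 0.0166
[ 0.14680118 -0.344508   -0.04811719] [4.70865733 1.15793753 5.29802769] [-9.100e-02  5.790e-01  1.764e+00  1.000e-03  7.960e-01  1.422e+00] [ -0.2 -43.9 -13.4  -0.2   0.8  -0. ]
```

>>> step_arm(
  steps=[
    {"x": 0, "y": 0, "z": -0.0006, "rx": 0, "ry": 0, "rz": 0, "claw": -1},
    {"x": 0.005, "y": 0, "z": -0.0008, "rx": 0, "ry": 0, "rz": 0, "claw": -1},
    {"x": 0.009, "y": 0, "z": -0.0012, "rx": 0, "ry": 0.003, "rz": 0, "claw": -1},
    {"x": 0.013, "y": 0, "z": -0.0018, "rx": 0, "ry": 0.006, "rz": 0, "claw": -1},
    {"x": 0.016, "y": 0, "z": -0.0023, "rx": 0, "ry": 0.009, "rz": 0, "claw": -1},
    {"x": 0.016, "y": 0, "z": -0.0023, "rx": 0, "ry": 0.009, "rz": 0, "claw": -1},
  ],
)

```text
time: 22.68
tool_pos: [0.528, 0.03, 0.03]
tool_rot: [-3.14, 0.004, 0.058]
contact_force: [-10.4, -1.6, 7.0]
opening: 0.0199
grip_force: 60.0
```

```bash
sed -i 's/(l\[:,0\]>.04)&(l\[:,0\]<.09)/(l[:,0]>.035)\&(l[:,0]<.064)/; s/,.0675)/,.05)/; s/z at .0675/z at .05/; s/nom .0145/nom .0184/' wf.py; python3 chk.py; python3 lean.py | grep tube
```

```text
tcp [0.528 0.03  0.03 ] [-3.14   0.004  0.058] F [-10.4  -1.6   7. ] open 0.0199 60.003862380981445 t 22.6833
tine 1 776 slope -0.2248 (nom -.2235) z at .05: 0.0189 (nom .0184)
tine -1 769 slope -0.2156 (nom -.2235) z at .05: 0.0189 (nom .0184)
y edges [-0.039   0.0393] x tip [0.0893 0.0927]
flange 473 [ 0.0211 -0.0017  0.0168] rms 0.00066
TCP before axis 0.0978 lateral -0.0004 yaw 0.0577
scene closed end z 91 0.1005
wrist closed end 11409 0.1024
closed end plane [-0.0019 -0.002   0.1024] 0.00068
block front x (nom .025) [0.0254 0.0257]
w7 tube 1764 [6.261e-01 3.580e-02 6.000e-04 1.400e-03] 0.0005
scene now tube 409 [ 0.6267  0.0346 -0.0007  0.004 ] 0.001
```

>>> step_arm(
  steps=[
    {"x": 0, "y": 0, "z": -0.001, "rx": 0, "ry": 0, "rz": 0, "claw": -1},
    {"x": 0.002, "y": 0, "z": -0.002, "rx": 0, "ry": 0, "rz": 0, "claw": -1},
    {"x": 0.004, "y": 0, "z": -0.002, "rx": 0, "ry": 0, "rz": 0, "claw": -1},
    {"x": 0.004, "y": 0, "z": -0.002, "rx": 0, "ry": 0, "rz": 0, "claw": -1},
    {"x": 0.004, "y": 0, "z": -0.002, "rx": 0, "ry": 0, "rz": 0, "claw": -1},
  ],
)

```text
time: 23.3
tool_pos: [0.5295, 0.0304, 0.0301]
tool_rot: [-3.139, 0.008, 0.057]
contact_force: [-10.8, -1.0, -2.1]
opening: 0.0195
grip_force: 60.0
```

```bash
python3 chk.py; python3 lean.py | grep "now tube"
```

```text
tcp [0.5295 0.0304 0.0301] [-3.139  0.008  0.057] F [-10.8  -1.   -2.1] open 0.0195 60.00709891319275 t 23.3
tine 1 764 slope -0.2216 (nom -.2235) z at .05: 0.019 (nom .0184)
tine -1 769 slope -0.2191 (nom -.2235) z at .05: 0.019 (nom .0184)
y edges [-0.0391  0.0392] x tip [0.0859 0.0891]
flange 320 [0.003  0.0004 0.0164] rms 0.00068
TCP before axis 0.0962 lateral -0.0007 yaw 0.0574
scene closed end z 91 0.1008
wrist closed end 12094 0.1026
closed end plane [ 0.0031 -0.0003  0.1026] 0.00067
block front x (nom .025) [0.0255 0.0257]
scene now tube 419 [ 0.6268  0.0347 -0.0081  0.0029] 0.0009
```

>>> step_arm(
  steps=[
    {"x": 0.002, "y": 0, "z": -0.0003, "rx": 0, "ry": 0.002, "rz": 0, "claw": -1},
    {"x": 0.004, "y": 0, "z": -0.0006, "rx": 0, "ry": 0.004, "rz": 0, "claw": -1},
    {"x": 0.006, "y": 0, "z": -0.0009, "rx": 0, "ry": 0.006, "rz": 0, "claw": -1},
    {"x": 0.006, "y": 0, "z": -0.0009, "rx": 0, "ry": 0.006, "rz": 0, "claw": -1},
    {"x": 0.006, "y": 0, "z": -0.0009, "rx": 0, "ry": 0.006, "rz": 0, "claw": -1},
    {"x": 0.006, "y": 0, "z": -0.0009, "rx": 0, "ry": 0.006, "rz": 0, "claw": -1},
  ],
)

```text
time: 24.0
tool_pos: [0.5305, 0.0307, 0.0302]
tool_rot: [-3.139, 0.011, 0.058]
contact_force: [-20.3, -2.1, 4.3]
opening: 0.0197
grip_force: 60.0
```

```bash
python3 chk.py; python3 lean.py | grep "now tube"
```

```text
tcp [0.5305 0.0307 0.0302] [-3.139  0.011  0.058] F [-20.3  -2.1   4.3] open 0.0197 60.02443313598633 t 24.0
tine 1 770 slope -0.2259 (nom -.2235) z at .05: 0.019 (nom .0184)
tine -1 774 slope -0.2267 (nom -.2235) z at .05: 0.0189 (nom .0184)
y edges [-0.0393  0.0391] x tip [0.0832 0.0862]
flange 132 [-0.0067  0.0052  0.0164] rms 0.00065
TCP before axis 0.0952 lateral -0.0009 yaw 0.0576
scene closed end z 90 0.1008
wrist closed end 12512 0.1027
closed end plane [0.0091 0.0032 0.1027] 0.00067
block front x (nom .025) [0.0255 0.0257]
scene now tube 417 [ 6.264e-01  3.490e-02 -8.900e-03  3.000e-04] 0.0009
```

>>> step_arm(
  steps=[
    {"x": 0, "y": 0.003, "z": 0, "rx": 0, "ry": 0, "rz": 0, "claw": -1},
    {"x": 0, "y": -0.003, "z": 0, "rx": 0, "ry": 0, "rz": 0, "claw": -1},
    {"x": 0, "y": 0.003, "z": 0, "rx": 0, "ry": 0, "rz": 0, "claw": -1},
    {"x": 0, "y": -0.003, "z": 0, "rx": 0, "ry": 0, "rz": 0, "claw": -1},
    {"x": 0, "y": 0.003, "z": 0, "rx": 0, "ry": 0, "rz": 0, "claw": -1},
    {"x": 0, "y": 0, "z": 0, "rx": 0, "ry": 0, "rz": 0, "claw": -1},
  ],
)

```text
time: 24.7
tool_pos: [0.5394, 0.03, 0.0326]
tool_rot: [-3.141, -0.009, 0.057]
contact_force: [-1.5, 0.5, -7.4]
opening: 0.02
grip_force: 60.0
```

```bash
python3 chk.py; python3 lean.py | grep "now tube"
```

```text
tcp [0.5394 0.03   0.0326] [-3.141 -0.009  0.057] F [-1.5  0.5 -7.4] open 0.02 59.99591946601868 t 24.7
tine 1 766 slope -0.2098 (nom -.2235) z at .05: 0.0222 (nom .0184)
tine -1 761 slope -0.2046 (nom -.2235) z at .05: 0.0222 (nom .0184)
y edges [-0.0391  0.0395] x tip [0.0711 0.0734]
TCP before axis 0.0863 lateral 0.0003 yaw 0.0572
scene closed end z 90 0.1071
wrist closed end 13711 0.1083
closed end plane [-0.0069 -0.005   0.1083] 0.00066
block front x (nom .025) [0.0257 0.0259]
scene now tube 412 [0.6269 0.0342 0.0069 0.0021] 0.0009
```

The wiggle freed it; the wedge is now in but a little raised, so I set it flat on the bench.

>>> step_arm(
  steps=[
    {"x": 0, "y": 0, "z": 0.0015, "rx": 0, "ry": -0.006, "rz": 0, "claw": -1},
    {"x": 0, "y": 0, "z": 0.003, "rx": 0, "ry": -0.012, "rz": 0, "claw": -1},
    {"x": 0, "y": 0, "z": 0.0035, "rx": 0, "ry": -0.012, "rz": 0, "claw": -1},
    {"x": 0, "y": 0, "z": 0.0035, "rx": 0, "ry": -0.012, "rz": 0, "claw": -1},
    {"x": 0, "y": 0, "z": 0.0035, "rx": 0, "ry": -0.012, "rz": 0, "claw": -1},
  ],
)

```text
time: 25.32
tool_pos: [0.5407, 0.0304, 0.0311]
tool_rot: [-3.141, -0.003, 0.057]
contact_force: [-1.5, -0.5, -5.3]
opening: 0.0196
grip_force: 60.0
```

```bash
python3 chk.py; python3 lean.py | tail -14
```

```text
tcp [0.5407 0.0304 0.0311] [-3.141e+00 -3.000e-03  5.700e-02] F [-1.5 -0.5 -5.3] open 0.0196 59.996538162231445 t 25.3167
tine 1 760 slope -0.2221 (nom -.2235) z at .05: 0.0204 (nom .0184)
tine -1 734 slope -0.2129 (nom -.2235) z at .05: 0.0204 (nom .0184)
y edges [-0.0392  0.0397] x tip [0.0681 0.0707]
TCP before axis 0.0851 lateral 0.0 yaw 0.0572
scene closed end z 91 0.1049
wrist closed end 13697 0.1069
closed end plane [-0.0084 -0.0037  0.1069] 0.00066
block front x (nom .025) [0.0256 0.0258]
    90 135 79 0.016
    135 180 69 0.0161
scene now top disc 211 ((0.6281737685203552, 0.03457491844892502), 0.023873047903180122) x ext [0.6046 0.6515] y [0.0127 0.0561]
scene now tube 410 [0.6269 0.0343 0.0089 0.0036] 0.001
    -135 -90 13 0.0183
    -90 -45 16 0.019
    -45 0 16 0.0189
    0 45 20 0.0182
    45 90 21 0.0181
    90 135 16 0.0188
wrist now top disc 19970 ((0.6268227696418762, 0.03510454669594765), 0.023125778883695602) x ext [0.6052 0.6458] y [0.0135 0.0567]
    -180 -135 23 0.0206
    135 180 8 0.0211
[-0.00448116  0.47011314  0.02022616] [-0.98335452  0.23323199 -5.97702932] [-8.600e-02  6.020e-01  1.711e+00  1.000e-03  8.250e-01  1.427e+00] [  0.1 -52.8 -20.1   0.1  -0.7  -0. ]
```

>>> step_arm(
  steps=[
    {"x": 0, "y": 0, "z": 0.001, "rx": 0, "ry": -0.003, "rz": 0, "claw": -1},
    {"x": 0, "y": 0, "z": 0.0022, "rx": 0, "ry": -0.003, "rz": 0, "claw": -1},
    {"x": 0, "y": 0, "z": 0.0022, "rx": 0, "ry": -0.003, "rz": 0, "claw": -1},
    {"x": 0, "y": 0, "z": 0.0022, "rx": 0, "ry": -0.003, "rz": 0, "claw": -1},
    {"x": 0, "y": 0, "z": 0.0022, "rx": 0, "ry": -0.003, "rz": 0, "claw": -1},
  ],
)

```text
time: 25.93
tool_pos: [0.5406, 0.0304, 0.0301]
tool_rot: [-3.141, -0.001, 0.057]
contact_force: [-3.6, -0.7, 6.7]
opening: 0.0201
grip_force: 60.0
```

```bash
python3 chk.py; python3 lean.py | tail -14
```

```text
tcp [0.5406 0.0304 0.0301] [-3.141e+00 -1.000e-03  5.700e-02] F [-3.6 -0.7  6.7] open 0.0201 60.00106394290924 t 25.9333
tine 1 760 slope -0.2254 (nom -.2235) z at .05: 0.0191 (nom .0184)
tine -1 735 slope -0.2192 (nom -.2235) z at .05: 0.0191 (nom .0184)
y edges [-0.0392  0.0395] x tip [0.0687 0.0712]
TCP before axis 0.0852 lateral -0.0 yaw 0.0573
scene closed end z 92 0.1033
wrist closed end 13530 0.1053
closed end plane [-0.0134 -0.0039  0.1053] 0.00066
block front x (nom .025) [0.0255 0.0256]
    90 135 79 0.016
    135 180 69 0.0161
scene now top disc 201 ((0.6288169622421265, 0.034135207533836365), 0.023356523364782333) x ext [0.6074 0.6509] y [0.0127 0.0564]
scene now tube 411 [0.6267 0.0344 0.0116 0.0014] 0.0009
    -135 -90 12 0.0176
    -90 -45 17 0.018
    -45 0 19 0.0173
    0 45 19 0.0175
    45 90 21 0.0172
    90 135 16 0.017
wrist now top disc 20654 ((0.6267386078834534, 0.03511844202876091), 0.02316729538142681) x ext [0.6053 0.646 ] y [0.0136 0.0568]
    -180 -135 17 0.0196
    135 180 17 0.0194
[ 0.02965448  1.2820583  -0.03062172] [-4.01481446  0.38948154  5.29768658] [-8.600e-02  6.050e-01  1.710e+00  1.000e-03  8.260e-01  1.427e+00] [ -0.1 -47.1 -18.7   0.1  -1.8  -0. ]
```

```bash
python3 - <<'E'
from h import *
im,d=read_camera("scene");cv2.imwrite("pics/fin.png",cv2.resize(im[160:340,100:430],None,fx=2.4,fy=2.4,interpolation=cv2.INTER_CUBIC))
s=robot.observe();print(s["tool_pos"],s["contact_force"],s["grip_force"],s["time"])
E
```

```text
[0.54055917 0.03038433 0.03006746] [-3.34032805 -0.95391991  5.51320029] 60.00104248523712 26.1833
```

View pics/fin.png

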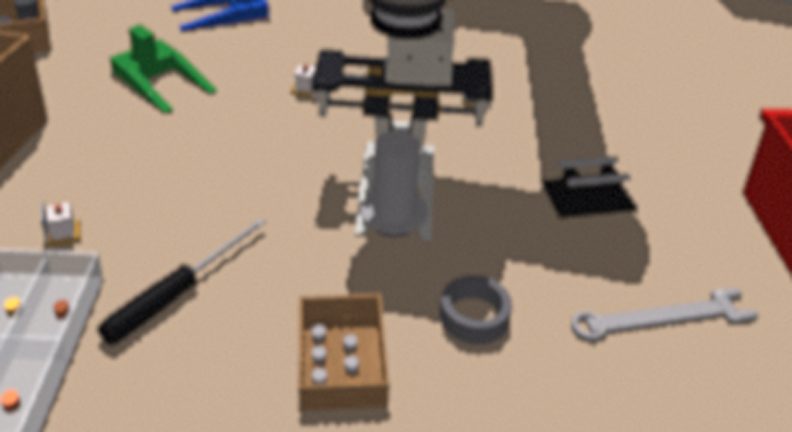

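The final picture shows the cover on the wedge at (398,190), with the tines showing on both sides of it, and the loose things that can be seen where they started. The relay at (478,90) is hidden behind the gripper. Handing in.

```bash
python3 -c "
from cell import robot
print(robot.hand_in())"
```

```text
the job is handed in; nothing more can be done
None
```

The job is handed in at about 26 s: the cover was seated flat and released, and the held wedge, flat on the bench, now carries it about 3 mm clear of the seat all round. On the way in, the wedge stuck (up to about 29 N at the wrist), and when it freed it briefly lifted the cover about 5.9 mm before I set it flat. One relay was hidden behind the gripper in the last picture; the other loose things look unmoved.

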